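Stand the job tablet on its kickstand at the router bed's stop

TASK

The red tablet lies on its face on the router bed. Unfold the kickstand on its back all the way to its stop while the tablet is still lying down, then stand the tablet on it, centred and square behind the blue stop strip: its lower edge snug against the strip's robot-side face, its screen looking out over the strip away from the robot, the kickstand on the robot's side. Do not drop the tablet or let it fall over, and leave the clamp and the white cup where they are.

Things in the scene. Friction and masses are not known exactly. Their poses are not given: they have to be found in the camera images.
- tablet: Tablet in a red case, 0.4 to 0.65 kg: 125 mm tall, 140 wide, 14 thick; aluminium carrying handle at its top. Origin: centre of the screen face. Own x points to its top (case spans x -62.5 to 62.5 mm), y across, z out of its back (back face at z = 14). Starts face down, z up, its top away from the robot. Fully propped it leans back 0.35 rad, on its lower back edge and the kickstand's foot.
- tablet_handle (a point): Middle of the fixed handle's round bar, 12 mm thick, straight for 88 mm along the tablet's y, at x = 112.5, z = 24 mm in the tablet's frame. A 44 mm open gap lies between bar and case, so fingers go in on both sides. Centre of mass of the tablet: near x = 10, z = 10 mm; held by a light pinch of the bar (10 to 15 N) it swings down about the bar by its own weight, with some friction.
- tablet_sill (a point): Middle of the case's lower front edge, where screen face and lower end meet: x = -62.5, y = 0, z = 0 in the tablet's frame. This edge is to be against the strip.
- leg_hinge (a point): Middle of the kickstand's hinge axis (along the tablet's y), at x = 30, y = 0, z = 26 mm in the tablet's frame. The foot end swings up off the back, from folded (along the back, foot towards the lower edge; at the start 0 to 0.12 rad open) to a hard stop at 0.70 rad. A friction hinge (0.07 N m) holds it wherever it is left.
- leg_foot (a point): Centre of the kickstand's rubber foot (a roll 12 mm thick, 30 mm wide), 82 mm from the hinge axis. The kickstand is an aluminium bar 30 mm wide and 9 mm thick, its underside 7.5 mm clear of the back when folded. At its stop the foot's centre is at x = -33, z = 79 mm in the tablet's frame.
- stop: Blue strip fixed to the bed, 120 mm long (own y), 15 mm wide (own x), 12 mm high. Origin at the centre of its underside. Own x points away from the robot; the face that the tablet's lower edge must touch is at own x = -7.5 mm.
- clamp: Loose steel clamp bar 85 mm long, 26 mm wide with an upright bolt 50 mm high; leave alone. Origin under its centre.
- net_cup: White plastic cup, 52 mm wide, 45 mm high; leave alone. Origin under its centre.
Things that resemble listed ones, but are neither listed nor needed, are in the scene too. Of the things shaped like the stop, the blue one is meant.

How it is judged:
By the outcome, as a careful person would: the job done as asked, in the order asked, and still so for the second after the job is handed in, with the robot touching nothing.
It also fails if it takes over 72 s, if anything falls off the work surface, if the arm or the gripper's body presses on something with over 40 N, if the wrist force passes 120 N, or if a joint passes its speed limit or range.

ROBOT

A 7-joint arm with a two-finger parallel gripper is mounted at the origin on the work surface. World frame = base frame: x ahead of the robot, y to its left, z up, the work surface at z = 0. Lengths are in m, angles in rad, forces in N, time in s.
With the tool pointing down it reaches from about 0.425 to 0.875 m from the base axis. Payload 4.7 kg.
Tool frame: the origin (TCP) lies at the very end of the fingers, on their centre line; the grasp point (between the pads) lies 19 mm behind it; x points along the fingers, y is the direction in which the jaws open and shut, and the axes are right-handed (so a half turn about x gives the same grasp; the last joint's range is limited). The gripper opens to 87 mm and grips with 3 to 60 N. Pads are 19 mm wide; open, the fingers measure 117 mm over their backs; the gripper's body (75 mm by 190 mm) begins 51 mm behind the grasp point.
Start: joints at [-1.327, 0.321, -0.07, 1.45, 0.023, 1.371, -0.057], TCP at [0.148, 0.633, 0.223] pointing down, gripper open.
Joint ranges: [-2.86, 2.86], [-0.3, 2.09], [-1.38, 1.24], [0.06, 2.45], [-1.56, 4.7], [0.09, 2.05], [-2.69, 2.69]. Speed limits (rad/s): [2.57, 2.57, 3.14, 3.14, 3.14, 3.14, 3.14].

INTERFACE

Orientations are given as a 3x3 rotation matrix whose columns are the frame's x, y, z axes.
In Python, from cell import bot gives the robot as it stands. The module is installed in compiled form; this text tells all that it offers. Calls block until the motion is done:
- bot.goto(position, orientation): joint-space move of the TCP to a pose.
- bot.line_to(position, rotation=None, vel=0.15, threshold=None): straight line of the TCP; rotation=None keeps the orientation; vel is the mean speed in m/s. With threshold (N) it stops when the force on the tool has changed by that much, and returns True; else False.
- bot.move_j(angles): joint-space move.
- bot.open_gripper() and bot.grab(squeeze=None): open the fingers fully, or close them until they stop; squeeze is the grip in N (None keeps the last).
- bot.wait(seconds).
- bot.ik(position, orientation): joint angles nearest the present ones, or None.
- bot.read_state(): the state.
- bot.snapshot(name): name is "scene" or "top" or "wrist"; returns a dict with "frame" (400x640x3 uint8, blue, green, red), "intrinsics" (3x3 intrinsics, pixels), "rvec" (rotation vector, rad) and "tvec" (3), from world to camera coordinates, as OpenCV has them. Camera axes: x right, y down, z forward; pixel columns grow to the right and rows downward; lengths in m; the calibration is good to about 2 mm. A picture is of the moment at which its call begins. There is no depth.
A pose or a line that the arm cannot do raises bot.PlanningError and nothing moves.
- bot.finish_job(): hands the job in, once; it reports no verdict.
The state is a dict: "clock": time; "q": joint angles; "joint_vel": joint speeds; "effort": joint torques, N m; "ee_pos": TCP position; "orientation": TCP orientation; "ft_force": force on the tool from outside, world axes, zero at the start; "ft_torque": the same for the moment, N m; "grip_width": finger opening in m.
Only numpy, scipy, OpenCV 4.12 (cv2) and the standard library are available. Lean on these libraries where they do the work, as an engineer would, in place of code of your own. Each camera call takes 0.05 s, during which the arm holds its last target.

## Working session

There is one attempt and no reset: what is moved stays moved. The work goes in short steps, each a Python script; the robot and the scene stay as the last script left them, time stands still between calls to the robot, and variables do not carry over. Pictures are saved under pics/ and viewed, and the job is handed in when it is done.

```bash
mkdir -p pics; ls
python3 - <<'E'
from cell import bot
import cv2
for n in("scene","top","wrist"):
    s=bot.snapshot(n); cv2.imwrite(f"pics/{n}0.png",s["frame"]); print(n,s["intrinsics"].tolist(),s["rvec"],s["tvec"])
st=bot.read_state(); print(st)
E
```

```text
pics
scene [[507.46735287542543, 0.0, 315.1563928534487], [0.0, 507.46735287542543, 191.5898419140165], [0.0, 0.0, 1.0]] [ 1.43741296  1.83266515 -1.04556773] [ 0.2063017  -0.2271873   1.77734226]
top [[490.0435844384732, 0.0, 313.61027564366043], [0.0, 490.0435844384732, 197.4360304079596], [0.0, 0.0, 1.0]] [ 2.03720373 -2.1686357   0.24420337] [-0.03439577  0.53419709  1.0808296 ]
wrist [[355.07804702913137, 0.0, 315.23836331206934], [0.0, 355.07804702913137, 193.96627349046577], [0.0, 0.0, 1.0]] [-2.28992772 -1.81654556 -0.24046449] [-0.649702   -0.03127966  0.39041367]
{'clock': 0.15, 'q': array([-1.3268724 ,  0.32166142, -0.07009126,  1.45139968,  0.0225762 ,
        1.37076497, -0.05689152]), 'joint_vel': array([-0.00147811, -0.00300166, -0.00107036, -0.00221826, -0.00046023,
       -0.00142477,  0.00055909]), 'effort': array([-3.75231339e-04, -4.91793752e+01, -4.04754812e-01, -3.12875354e+01,
       -6.39691902e-02,  4.04687470e-02,  9.97874986e-05]), 'ee_pos': array([0.14801296, 0.63250307, 0.22170468]), 'orientation': array([[-2.71637166e-04,  2.27772392e-01,  9.73714365e-01],
       [-1.42116199e-03,  9.73713329e-01, -2.27772546e-01],
       [-9.99998953e-01, -1.44567733e-03,  5.92047363e-05]]), 'ft_force': array([-0.40679361,  0.20174045, -0.04879724]), 'ft_torque': array([-0.0294471 ,  0.03182024, -0.02141391]), 'grip_width': 0.08703932822844615}
```

View pics/scene0.png

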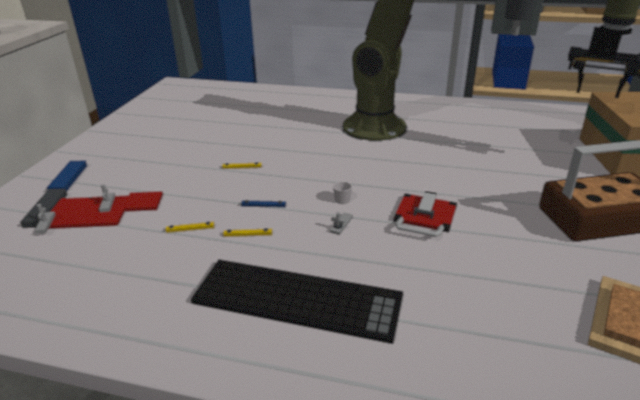

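View pics/top0.png

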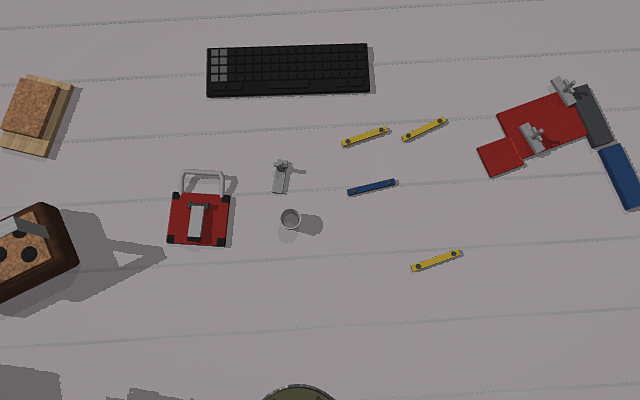

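```bash
python3 - <<'E'
import cv2
f=cv2.imread("pics/top0.png")
cv2.imwrite("pics/topc.png",cv2.resize(f[150:380,200:450],None,fx=3,fy=3,interpolation=cv2.INTER_CUBIC)[:600,:800]) if 0 else None
c=f[120:320,200:440]; cv2.imwrite("pics/topc.png",cv2.resize(c,(720,600),interpolation=cv2.INTER_CUBIC))
E
python3 - <<'E'
import cv2
f=cv2.imread("pics/top0.png")
a=cv2.resize(f[160:260,155:245],None,fx=6,fy=6,interpolation=cv2.INTER_CUBIC); cv2.imwrite("pics/tt.png",a)
a=cv2.resize(f[150:245,265:405],None,fx=5.7,fy=5.7,interpolation=cv2.INTER_CUBIC); cv2.imwrite("pics/ts.png",a)
E
```

```text
(no output)
```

View pics/tt.png

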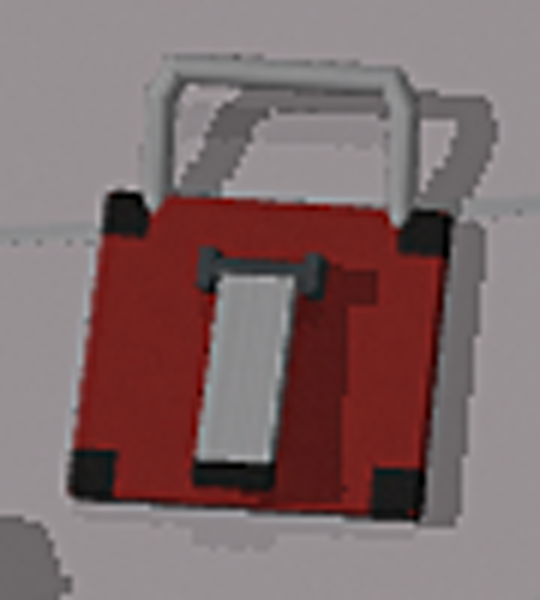

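View pics/ts.png

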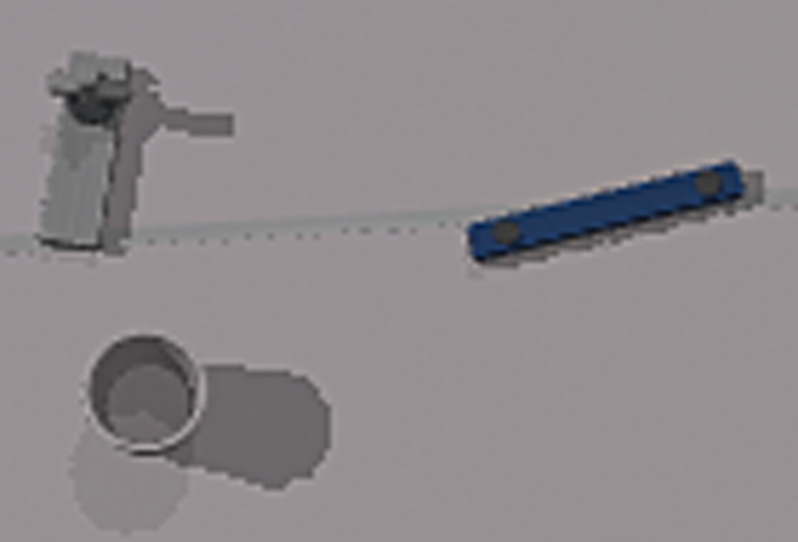

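```bash
cat > h.py <<'E'
import numpy as np, cv2
def ray(s,px,z):
    R=cv2.Rodrigues(np.asarray(s["rvec"],float))[0]; t=np.asarray(s["tvec"],float).ravel()
    K=s["intrinsics"]; px=np.asarray(px,float).reshape(-1,2)
    d=np.c_[px,np.ones(len(px))]@np.linalg.inv(K).T@R   # world dirs
    c=-R.T@t
    return c+d*((z-c[2])/d[:,2])[:,None]
def proj(s,P):
    return cv2.projectPoints(np.asarray(P,float).reshape(-1,1,3),np.asarray(s["rvec"],float),np.asarray(s["tvec"],float),s["intrinsics"],None)[0].reshape(-1,2)
E
python3 - <<'E'
from h import *; from cell import bot
s=bot.snapshot("top"); np.set_printoptions(precision=4,suppress=True)
f=lambda L,o,k:np.array(o)+np.array(L)/k
T=ray(s,f([(107,192),(453,212),(420,520),(70,498)],(155,160),6)-.4,.014);print("tab",T,T.mean(0))
for i in range(4):print(np.linalg.norm(T[i]-T[i-1]))
H=ray(s,f([(160,68),(405,80)],(155,160),6)-.4,.024);print("bar",H,H.mean(0))
S=ray(s,f([(470,225),(738,160),(745,195),(480,262)],(265,150),5.7)-.4,.012);print("stop",S,S.mean(0)); d=S[1]-S[0]+S[2]-S[3];print(d,np.arctan2(d[1],d[0]))
for i in range(4):print(np.linalg.norm(S[i]-S[i-1]))
print("cup",ray(s,f([(145,392)],(265,150),5.7),.045),"clamp",ray(s,f([(80,180)],(265,150),5.7),.01))
hinge=ray(s,f([(262,268)],(155,160),6),.026);foot=ray(s,f([(233,475)],(155,160),6),.03);print(hinge,foot)
E
```

```text
tab [[0.5778 0.2739 0.014 ]
 [0.5607 0.1339 0.014 ]
 [0.4363 0.15   0.014 ]
 [0.4537 0.2883 0.014 ]] [0.5071 0.2115 0.014 ]
0.12496088354976104
0.14104222116904191
0.12543598242892984
0.1394014544613104
bar [[0.6258 0.2497 0.024 ]
 [0.6145 0.1504 0.024 ]] [0.6202 0.2001 0.024 ]
stop [[ 0.558  -0.151   0.012 ]
 [ 0.5795 -0.2684  0.012 ]
 [ 0.5638 -0.2698  0.012 ]
 [ 0.5415 -0.154   0.012 ]] [ 0.5607 -0.2108  0.012 ]
[ 0.0438 -0.2331  0.    ] -1.385001662125936
0.016760131188517515
0.11928137999022859
0.01574581748403762
0.11791680282615377
cup [[ 0.4869 -0.0106  0.045 ]] clamp [[0.5878 0.0139 0.01  ]]
[[0.5385 0.2077 0.026 ]] [[0.4553 0.219  0.03  ]]
```

```bash
cat >> h.py <<'E'
Z=np.array([0,0,1.])
TC=np.array([.507,.212,0]); PSI=-.122          # tablet lying: origin xy (z=0), yaw
SC=np.array([.5607,-.2108,0]); SPSI=.186       # stop
def fr(psi): return np.array([np.cos(psi),np.sin(psi),0]),np.array([-np.sin(psi),np.cos(psi),0])
def tool(psi,tilt,jaw,sgn=1):
    """tilt>0: tips point away from robot (along frame x). jaw 'x' or 'y'"""
    ax,ay=fr(psi); a=-np.cos(tilt)*Z+np.sin(tilt)*ax
    y=sgn*(ay if jaw=='y' else np.cos(tilt)*ax+np.sin(tilt)*Z)
    return np.c_[a,y,np.cross(a,y)]
def tab(x,y,z,C=None,psi=None):
    ax,ay=fr(PSI if psi is None else psi); return (TC if C is None else C)+x*ax+y*ay+z*Z
E
python3 - <<'E'
from h import *; from cell import bot
np.set_printoptions(precision=3,suppress=True)
for sg in(1,-1):
  for t in(-.6,-.35,0,.35): print("leg",sg,t,bot.ik(tab(-.042,0,.05),tool(PSI,t,'y',sg)))
  print("bar",bot.ik(tab(.1125,0,.005),tool(PSI,0,'x',sg)),bot.ik(tab(.1125,0,.3),tool(PSI,0,'x',sg)))
  for t in(0,.3,.5,.7): print("place",sg,t,bot.ik(SC+np.array([-.08,0,.16]),tool(SPSI,t,'x',sg)))
E
```

```text
leg 1 -0.6 [-0.584  0.634  0.368  1.548 -0.404  1.59   1.347]
leg 1 -0.35 [-0.669  0.444  0.369  1.732 -0.308  1.331  1.265]
leg 1 0 [-0.77   0.194  0.308  1.989 -0.071  0.969  1.021]
leg 1 0.35 [-0.918  0.015  0.256  2.233  0.389  0.68   0.508]
bar [-0.721  0.537  0.476  1.68  -0.284  0.993 -0.267] [-0.767  0.322  0.551  1.346 -0.166  1.519 -0.353]
place 1 0 [-0.504  0.124  0.935  1.87  -0.107  1.2    0.653]
place 1 0.3 [-0.458 -0.168  0.893  2.074 -0.056  0.929  0.657]
place 1 0.5 [-0.318 -0.284  0.826  2.203 -0.164  0.753  0.813]
place 1 0.7 [ 0.026 -0.267  0.638  2.319 -0.615  0.652  1.293]
leg -1 -0.6 [-0.741  0.683  0.595  1.555 -0.51   1.63  -1.703]
leg -1 -0.35 [-0.834  0.479  0.58   1.738 -0.395  1.354 -1.802]
leg -1 0 [-0.931  0.203  0.485  1.994 -0.114  0.97  -2.082]
leg -1 0.35 [-0.771  0.019  0.107  2.228  0.392  0.681 -2.637]
bar [ 0.465  0.873 -1.185  1.634  0.851  1.236  2.119] [ 0.428  0.538 -1.18   1.298  0.494  1.614  2.347]
place -1 0 [-0.615  0.145  1.065  1.872 -0.136  1.202 -2.461]
place -1 0.3 [ 0.761 -0.062 -0.258  2.04  -0.254  0.942 -2.326]
place -1 0.5 [ 0.678 -0.144 -0.07   2.177 -0.507  0.809 -2.05 ]
place -1 0.7 [ 0.202 -0.231  0.481  2.314 -0.698  0.679 -1.783]
```

Run:
```python
from h import *; from cell import bot
np.set_printoptions(precision=4,suppress=True)
bot.goto(tab(-.042,0,.12),tool(PSI,0,'y'))
s=bot.snapshot("wrist"); cv2.imwrite("pics/w1.png",s["frame"])
pts=[tab(x,y,.014) for x in(-.0625,.0625) for y in(-.07,.07)]+[tab(.1125,y,.024) for y in(-.044,.044)]+[tab(.03,0,.026)]
f=s["frame"].copy()
for p in proj(s,pts): cv2.drawMarker(f,tuple(int(round(v)) for v in p),(0,255,0),0,10)
cv2.imwrite("pics/w1m.png",f); print(bot.read_state()["ee_pos"],bot.read_state()["clock"])
```

```text
[0.4651 0.2185 0.1202] 2.175
```

View pics/w1m.png

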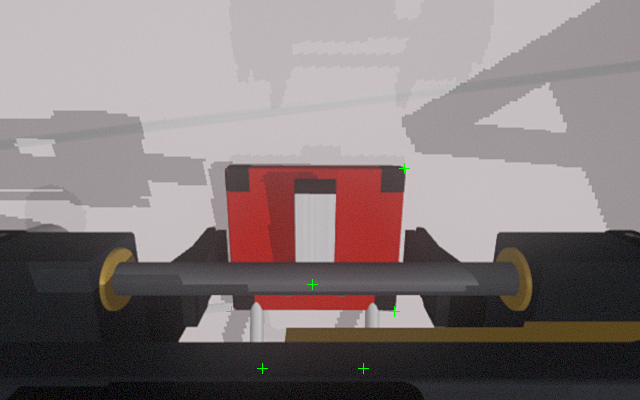

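Run:
```python
from h import *; from cell import bot
np.set_printoptions(precision=4,suppress=True)
R=tool(PSI,0,'y')
print(bot.line_to(tab(-.042,.001,.018),R,vel=.1,threshold=6))
print(bot.read_state()["ee_pos"])
bot.grab(15)
st=bot.read_state(); print(st["grip_width"],st["ft_force"],st["clock"],st["ee_pos"])
for n in("top","scene","wrist"):cv2.imwrite(f"pics/{n}2.png",bot.snapshot(n)["frame"])
a=cv2.imread("pics/scene2.png")[160:260,370:490];b=cv2.imread("pics/wrist2.png")
cv2.imwrite("pics/c2.png",np.hstack([cv2.resize(a,(480,400)),b[:, 160:480]]))
```

```text
False
[0.466  0.2184 0.0186]
0.0294548217026748 [-0.4461  0.4099 -0.3492] 4.3083 [0.4654 0.2181 0.018 ]
```

View pics/c2.png

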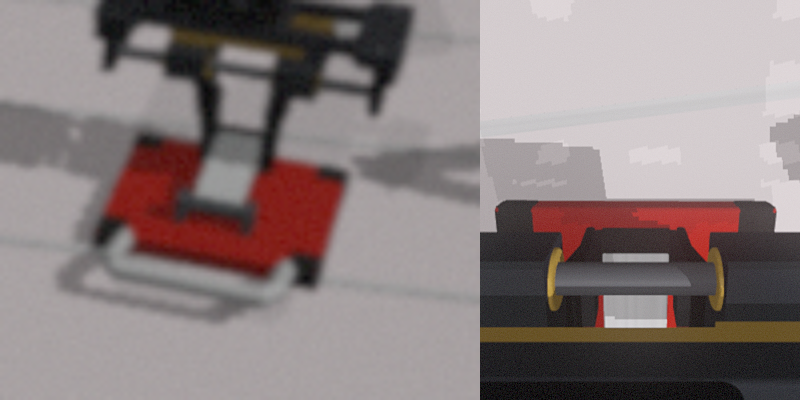

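```bash
cat >> h.py <<'E'
from scipy.spatial.transform import Rotation as Ro
E
cat > arc.py <<'E'
from h import *; from cell import bot
np.set_printoptions(precision=3,suppress=True)
import sys
P0=np.array([.4654,.2181,.018]); R0=tool(PSI,0,'y'); piv=tab(.03,0,.026); ay=fr(PSI)[1]
def arc(th):
    A=Ro.from_rotvec(ay*th).as_matrix(); return piv+A@(P0-piv),A@R0
def run(ths,vel=.06):
    for th in ths:
        p,R=arc(th); bot.line_to(p,R,vel=vel); st=bot.read_state()
        print(round(th,2),st["ee_pos"],st["ft_force"],st["ft_torque"],round(st["grip_width"],4),round(st["clock"],2))
E
python3 - <<'E'
from arc import *
run([.12,.24,.36,.48,.56])
for n in("top","scene"):cv2.imwrite(f"pics/{n}3.png",bot.snapshot(n)["frame"])
a=cv2.imread("pics/scene3.png")[150:260,370:490];b=cv2.imread("pics/top3.png")[150:260,150:270]
cv2.imwrite("pics/c3.png",np.hstack([cv2.resize(a,(400,367)),cv2.resize(b,(400,367))]))
E
```

```text
0.12 [0.467 0.218 0.027] [2.541 0.222 0.384] [-0.056 -0.764 -0.016] 0.0298 4.75
0.24 [0.467 0.218 0.035] [ 1.375 -0.343  0.91 ] [-0.162 -0.861 -0.002] 0.03 5.04
0.36 [0.467 0.218 0.043] [ 1.237 -0.797  0.374] [-0.144 -0.851  0.041] 0.0299 5.33
0.48 [0.469 0.218 0.052] [-0.779  0.329  0.621] [-0.041 -0.477  0.071] 0.0299 5.62
0.56 [0.471 0.218 0.057] [-2.419  0.473  0.767] [ 0.129 -0.04  -0.041] 0.0299 5.88
```

View pics/c3.png

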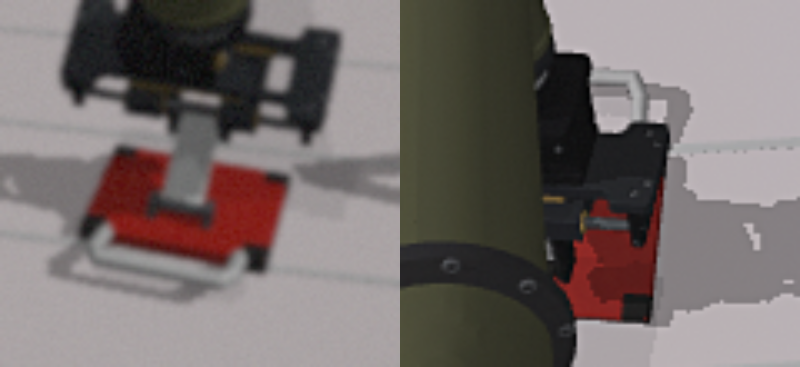

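Run:
```python
from arc import *
run([.60,.63,.66,.69,.72])
s=bot.snapshot("scene");cv2.imwrite(f"pics/scene4.png",s["frame"])
a=s["frame"][150:260,370:490];a=cv2.resize(a,(800,600)[:1]+(733,)) if 0 else cv2.resize(a,(640,587),interpolation=cv2.INTER_CUBIC)
cv2.imwrite("pics/c4.png",a)
```

```text
0.6 [0.473 0.217 0.06 ] [-3.276 -0.352  1.896] [0.181 0.009 0.011] 0.0299 6.22
0.63 [0.474 0.217 0.062] [-2.186  1.342  2.923] [ 0.143  0.098 -0.112] 0.0294 6.47
0.66 [0.476 0.217 0.063] [-0.58   0.021  1.262] [ 0.065 -0.511 -0.072] 0.0299 6.72
0.69 [0.477 0.216 0.065] [-0.61   1.251 -1.699] [-0.133 -0.99   0.056] 0.0299 6.97
0.72 [0.478 0.216 0.067] [-1.043 -0.02  -1.994] [-0.105 -0.94   0.077] 0.0301 7.22
```

View pics/c4.png

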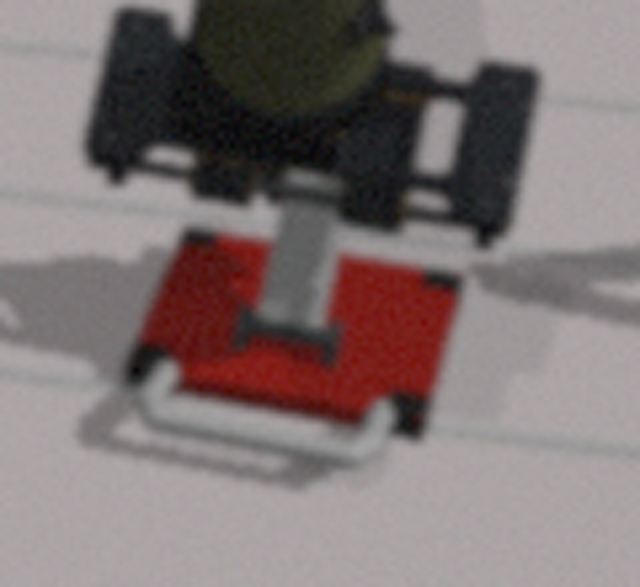

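Run:
```python
from arc import *
run([.75,.78,.75])
st=bot.snapshot("scene");cv2.imwrite("pics/scene5.png",st["frame"])
run([.72,.70])
bot.open_gripper()
p,R=arc(.70); print(bot.read_state()["ee_pos"])
bot.line_to(p-R[:,0]*.09,R,vel=.2)
s=bot.snapshot("scene");cv2.imwrite("pics/scene6.png",s["frame"])
t=bot.snapshot("top");cv2.imwrite("pics/top6.png",t["frame"])
a=cv2.resize(s["frame"][150:260,370:490],(400,367),interpolation=cv2.INTER_CUBIC)
b=cv2.resize(t["frame"][150:260,150:270],(400,367),interpolation=cv2.INTER_CUBIC)
cv2.imwrite("pics/c6.png",np.hstack([a,b]))
a=cv2.resize(st["frame"][150:260,370:490],(640,587),interpolation=cv2.INTER_CUBIC);cv2.imwrite("pics/c5.png",a)
```

```text
0.75 [0.479 0.216 0.069] [-0.675  0.426 -1.014] [-0.079 -0.823  0.088] 0.0303 7.53
0.78 [0.48  0.216 0.071] [-1.825  0.651 -0.995] [-0.001 -0.834 -0.   ] 0.0298 7.78
0.75 [0.479 0.216 0.069] [ 0.44   0.253 -4.25 ] [-0.023 -1.293  0.003] 0.0296 8.03
0.72 [0.478 0.217 0.068] [-1.05   0.843 -4.248] [-0.046 -1.182 -0.031] 0.03 8.32
0.7 [0.477 0.217 0.066] [-0.311  1.001 -4.87 ] [-0.134 -1.259  0.04 ] 0.03 8.57
[0.477 0.217 0.066]
```

View pics/c6.png

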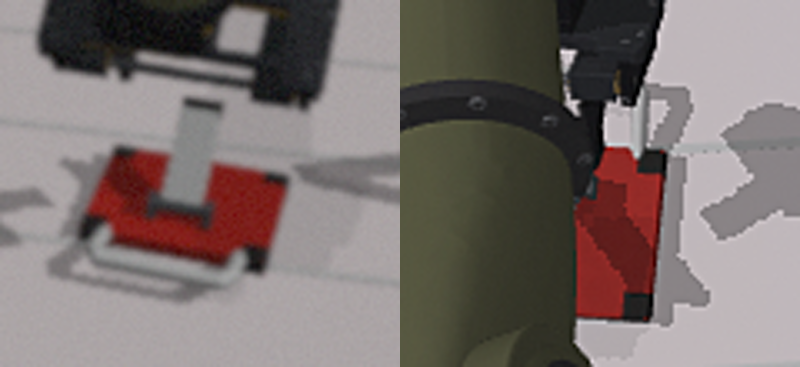

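Run:
```python
from h import *; from cell import bot
np.set_printoptions(precision=4,suppress=True)
print(bot.read_state()["ft_force"])
R=tool(PSI,0,'x')
st=bot.read_state(); bot.line_to(st["ee_pos"]+[0,0,.06],vel=.2)
bot.goto(tab(.1125,0,.14),R)
s=bot.snapshot("scene");t=bot.snapshot("top");w=bot.snapshot("wrist")
def mark(s,z):
    f=s["frame"].copy(); out=[]
    r=z; f=cv2.resize(f[r[1]:r[3],r[0]:r[2]],None,fx=5,fy=5,interpolation=cv2.INTER_CUBIC)
    for th in(.5,.6,.7):
        x=.03-.082*np.cos(th); zz=.026+.082*np.sin(th)
        for y in(-.015,.015):
            p=(proj(s,[tab(x,y,zz)])[0]-[r[0],r[1]]+.5)*5-.5; cv2.drawMarker(f,tuple(int(v) for v in p),{.5:(255,0,0),.6:(0,255,255),.7:(0,255,0)}[th],0,10)
    for q in [(-.0625,-.07,.014),(-.0625,.07,.014),(.0625,.07,.014),(.0625,-.07,.014),(.1125,.044,.024),(.1125,-.044,.024)]:
        p=(proj(s,[tab(*q)])[0]-[r[0],r[1]]+.5)*5-.5; cv2.drawMarker(f,tuple(int(v) for v in p),(255,255,0),0,8)
    return f
cv2.imwrite("pics/s7.png",mark(s,(375,165,475,255)));cv2.imwrite("pics/t7.png",mark(t,(155,160,255,260)));cv2.imwrite("pics/w7.png",w["frame"]);print(bot.read_state()["clock"])
```

```text
[-0.1638 -0.5503  0.6499]
12.3917
```

View pics/s7.png

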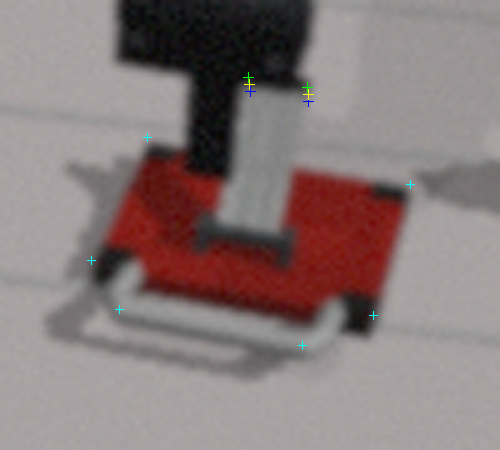

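View pics/t7.png

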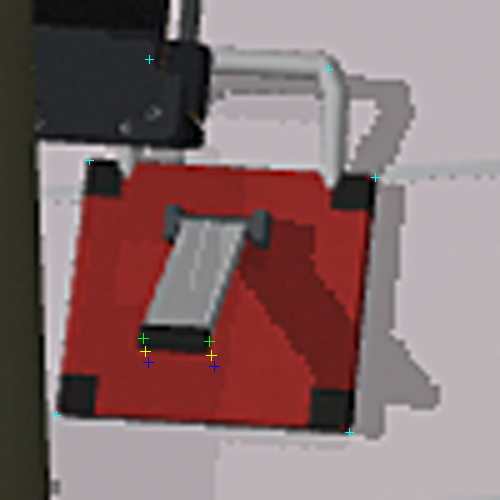

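View pics/w7.png

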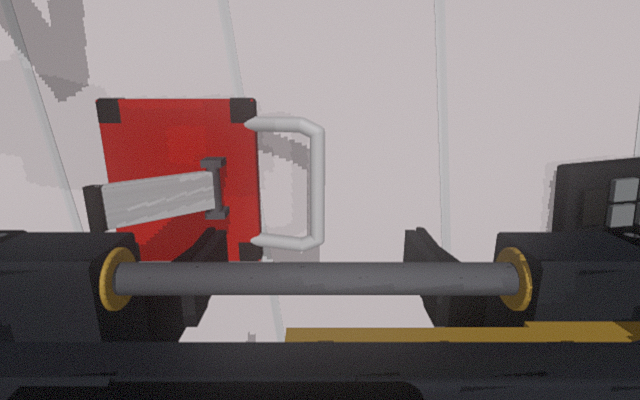

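Run:
```python
from h import *; from cell import bot
np.set_printoptions(precision=4,suppress=True)
w=bot.snapshot("wrist"); print(proj(w,[tab(.1125,y,.024) for y in(-.05,0,.05)]), ray(w,[(318,181.5)],.024),tab(.1125,0,.024))
R=tool(PSI,0,'x')
print(bot.line_to(tab(.1125,.000,.018),R,vel=.1,threshold=5)); print(bot.read_state()["ee_pos"])
bot.grab(3); st=bot.read_state(); print(st["grip_width"],st["ft_force"],st["ee_pos"])
p=st["ee_pos"].copy(); p[2]=.007
print(bot.line_to(p,R,vel=.03,threshold=5)); st=bot.read_state(); print(st["grip_width"],st["ft_force"],st["ee_pos"])
bot.grab(12); st=bot.read_state(); print(st["grip_width"],st["ft_force"],st["ee_pos"],st["clock"])
t=bot.snapshot("top");w=bot.snapshot("wrist")
cv2.imwrite("pics/c8.png",np.hstack([cv2.resize(t["frame"][150:260,150:250],(360,400)),w["frame"][:,100:500]]))
```

```text
[[315.9761 247.106 ]
 [316.0261 189.8795]
 [316.0808 127.1617]] [[0.6211 0.205  0.024 ]] [0.6187 0.1983 0.024 ]
False
[0.6193 0.1985 0.0189]
0.011564107159100742 [ 1.8786 -0.3959 -0.7273] [0.619  0.1982 0.0181]
True
0.011606711766271968 [ 1.7006 -0.2273  1.2668] [0.619  0.1983 0.0167]
0.01162096592405561 [1.5345 0.4251 1.3165] [0.619  0.1984 0.0167] 15.425
```

View pics/c8.png

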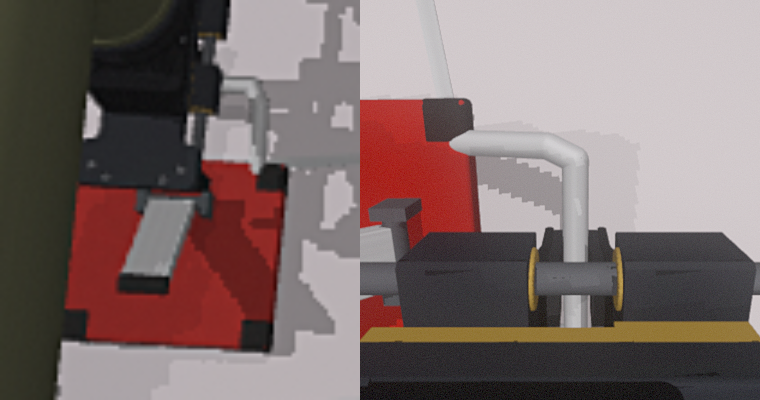

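Run:
```python
from h import *; from cell import bot
np.set_printoptions(precision=4,suppress=True)
w=bot.snapshot("wrist"); cv2.imwrite("pics/w9.png",w["frame"][60:260,60:360])
a=ray(w,[(212,98)],.014)[0]; ax,ay=fr(PSI); d=a-TC; print("corner tab x,y",d@ax,d@ay)
a=ray(w,[(270,140)],.024)[0]; d=a-TC; print("leg y",d@ax,d@ay)
b=bot.read_state()["ee_pos"]-TC; print(b@ax,b@ay)
# pads centre check: project tcp & grasp
print(proj(w,[bot.read_state()["ee_pos"]]))
```

```text
corner tab x,y 0.06598814304639226 0.07210597196384366
leg y 0.0926382157481696 0.05451214101307034
0.11287197019487573 8.310930324862625e-05
[[316.4223 248.9117]]
```

View pics/w9.png

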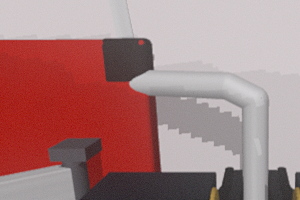

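Run:
```python
from h import *; from cell import bot
np.set_printoptions(precision=4,suppress=True)
R=tool(PSI,0,'x')
bot.open_gripper(); p=tab(.1125,.003,.0175); bot.line_to(p,R,vel=.05)
bot.grab(3); st=bot.read_state(); print(st["grip_width"],st["ft_force"],st["ee_pos"])
p=st["ee_pos"].copy()
for z in(.013,.009,.006):
    p[2]=z; r=bot.line_to(p,R,vel=.02,threshold=14); st=bot.read_state(); print(r,st["grip_width"],st["ft_force"],st["ee_pos"])
    if r: break
t=bot.snapshot("scene");w=bot.snapshot("wrist")
cv2.imwrite("pics/c10.png",np.hstack([cv2.resize(t["frame"][160:260,380:480],(400,400)),w["frame"][:,100:500]]))
print(st["clock"])
```

```text
0.011646520788438385 [ 0.6098 -0.0914  0.2589] [0.6192 0.2013 0.0175]
False 0.011642323831386818 [-1.1905  0.353   2.3805] [0.6192 0.2015 0.0129]
False 0.012007231743964883 [-0.8722  0.6394  1.1028] [0.6191 0.2014 0.0087]
False 0.011884042650183668 [0.035  1.2094 1.124 ] [0.6191 0.2013 0.0057]
19.4333
```

View pics/c10.png

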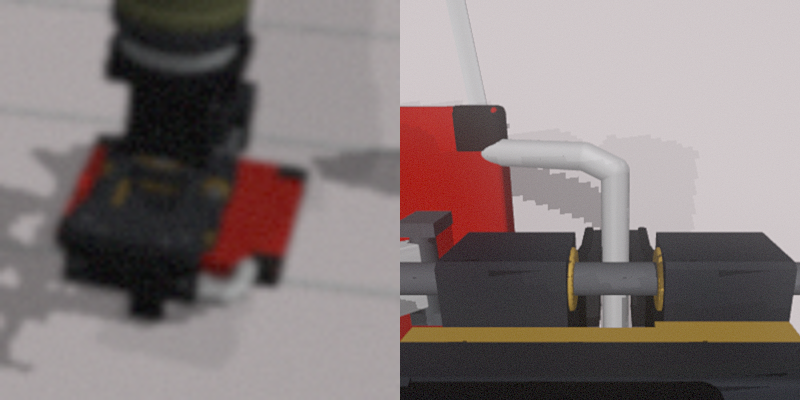

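Run:
```python
from h import *; from cell import bot
np.set_printoptions(precision=4,suppress=True)
R=tool(PSI,0,'x')
bot.grab(12); p=bot.read_state()["ee_pos"].copy()
for z,v in((.09,.06),(.17,.06),(.27,.08)):
    p[2]=z; bot.line_to(p,R,vel=v); st=bot.read_state(); print(st["grip_width"],st["ft_force"],st["ft_torque"],st["ee_pos"])
t=bot.snapshot("scene");cv2.imwrite("pics/s11.png",t["frame"]);w=bot.snapshot("wrist");k=bot.snapshot("top")
cv2.imwrite("pics/c11.png",np.hstack([cv2.resize(t["frame"][120:270,360:480],(400,500)),cv2.resize(k["frame"][120:270,150:270],(400,500))]));cv2.imwrite("pics/w11.png",w["frame"])
print(st["clock"])
```

```text
0.01143815100148984 [ 0.5162 -0.1583 -2.1504] [-0.0917 -0.131   0.053 ] [0.6194 0.2012 0.0899]
0.011280607005028557 [-0.2918  0.5034 -4.8789] [-0.0894  0.0618  0.0271] [0.6186 0.2013 0.1693]
0.011318826571960802 [-0.2668 -0.8675 -4.773 ] [-0.0776  0.0745  0.0232] [0.6188 0.2012 0.2692]
24.1833
```

View pics/c11.png

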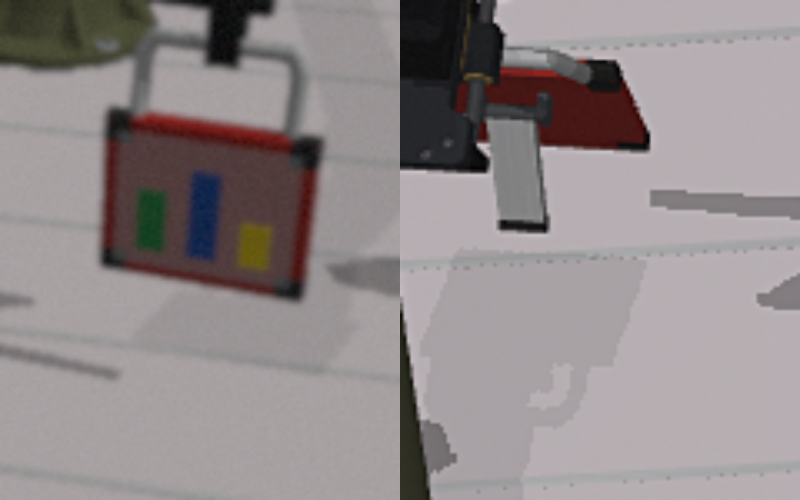

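View pics/w11.png

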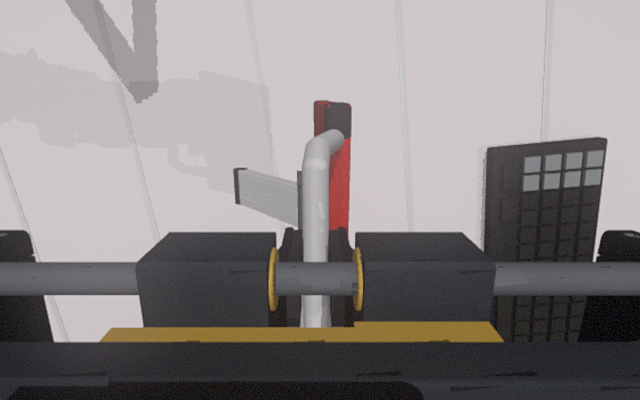

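```bash
cat >> h.py <<'E'
def tabR(psi,phi):
    """columns tablet x,y,z ; phi lean back"""
    ax,ay=fr(psi); x=np.cos(phi)*Z-np.sin(phi)*ax; z=-np.cos(phi)*ax-np.sin(phi)*Z
    return np.c_[x,ay,z]
BAR=np.array([.1125,0,.024])
E
python3 - <<'E'
from h import *; from cell import bot
from scipy.optimize import least_squares
np.set_printoptions(precision=4,suppress=True)
s=bot.snapshot("scene");t=bot.snapshot("top"); e=bot.read_state()["ee_pos"]
bar=e+[0,0,.0183]
S=[((103,265),(-.0625,-.07,0)),((298,298),(-.0625,.07,0)),((322,138),(.0625,.07,.0)),((108,110),(.0625,-.07,.0))]
T=[((250,148),(-.0625,-.07,.014)),((220,62),(.0625,-.07,.014))]
def res(v,pr=False):
    psi,phi,dy,roll=v
    R=Ro.from_rotvec(fr(psi)[0]*roll).as_matrix()@tabR(psi,phi); r=[]
    for cam,L,o in((s,S,(360,120)),(t,T,(150,120))):
        for c,q in L:
            P=bar+R@(np.array(q)-BAR-[0,dy,0])
            r+=list(proj(cam,[P])[0]-(np.array(o)+np.array(c)/3.333-.35))
    return np.array(r)
o=least_squares(res,[PSI,-.14,0,0],loss='soft_l1'); print(o.x,res(o.x).reshape(-1,2))
E
```

```text
[-0.0962 -0.0416  0.0035  0.0086] [[-2.0685 -1.1906]
 [ 1.2157 -1.1997]
 [ 0.0821 -1.7906]
 [-1.6163 -2.0041]
 [-0.3853 -2.4559]
 [-1.8008  2.5708]]
```

Run:
```python
from h import *; from cell import bot
s=bot.snapshot("scene")["frame"];t=bot.snapshot("top")["frame"]
cv2.imwrite("pics/a12.png",cv2.resize(s[125:215,385:465],None,fx=6.5,fy=6.5,interpolation=cv2.INTER_LANCZOS4))
cv2.imwrite("pics/b12.png",cv2.resize(t[120:200,160:240],None,fx=7,fy=7,interpolation=cv2.INTER_LANCZOS4))
```

```text
(no output)
```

View pics/a12.png

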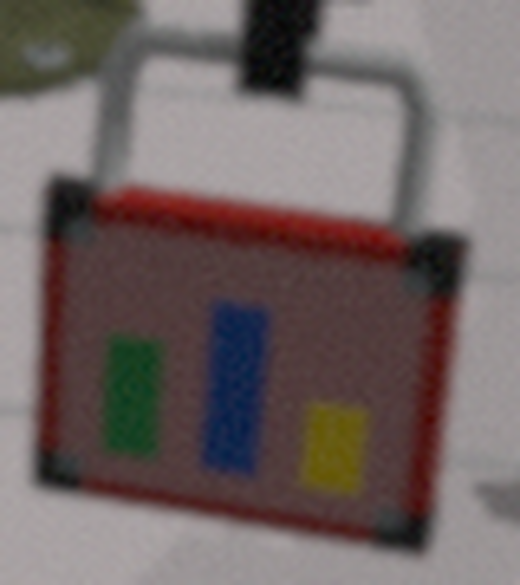

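View pics/b12.png

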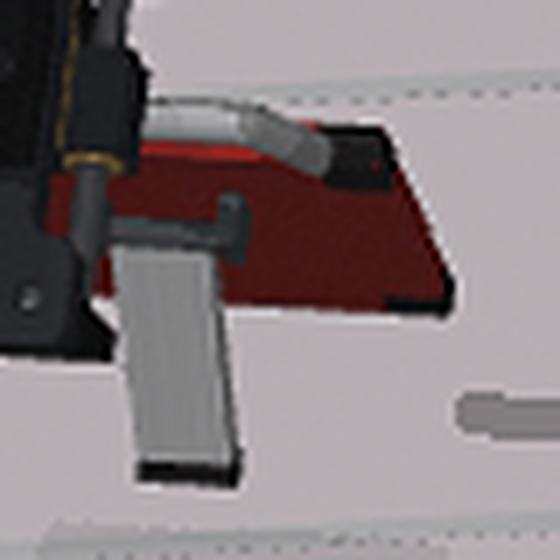

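```bash
cat > fit.py <<'E'
from h import *
from scipy.optimize import least_squares
def fit(bar,obs,psi0,phi0):
    """obs: list of (cam, full px, tablet pt). params psi,phi,dy,roll,+2mm-prior offsets"""
    def res(v):
        psi,phi,dy,roll=v[:4]
        R=Ro.from_rotvec(fr(psi)[0]*roll).as_matrix()@tabR(psi,phi)
        r=[proj(c,[bar+v[4:7]+R@(np.array(q)-BAR-[0,dy,0])])[0]-p for c,p,q in obs]
        return np.r_[np.ravel(r),v[4:7]/.002, v[3]/.02,(v[0]-psi0)/.02]
    o=least_squares(res,[psi0,phi0,0,0,0,0,0],loss='soft_l1'); return o.x,res(o.x)[:2*len(obs)].reshape(-1,2)
E
python3 - <<'E'
from fit import *; from cell import bot
np.set_printoptions(precision=4,suppress=True)
s=bot.snapshot("scene");t=bot.snapshot("top"); e=bot.read_state()["ee_pos"]
bar=e+[0,0,.0183]
f=lambda c,o,k:np.array(o)+(np.array(c)+.5)/k-.5
o=[(s,f(c,(385,125),6.5),q) for c,q in [((38,487),(-.0625,-.07,0)),((425,551),(-.0625,.07,0)),((468,240),(.0625,.07,.014)),((50,177),(.0625,-.07,.014)),((232,385),(0,0,0))][:4]]
o+=[(t,f(c,(160,120),7),q) for c,q in [((452,314),(-.0625,-.07,.014)),((385,128),(.0625,-.07,.0)),((190,472),(-.033,0,.082))]]
x,r=fit(bar,o,PSI,-.14); print(x);print(r)
x,r=fit(bar,o[:4],PSI,-.14); print(x);x,r=fit(bar,o[4:],PSI,-.14); print(x)
E
```

```text
[-0.1233 -0.0634  0.0025  0.009   0.0004 -0.     -0.0075]
[[-1.2733  0.1183]
 [ 0.3296  1.0292]
 [ 0.498  -2.0525]
 [ 0.0707 -1.6023]
 [ 0.0364  0.3149]
 [ 0.304  -0.9726]
 [-0.3376  0.3654]]
[-0.1213 -0.1105  0.0028  0.0076  0.0009 -0.0001 -0.0106]
[-0.1273 -0.0621  0.0035  0.0024 -0.0011  0.0001 -0.0005]
```

```bash
cat >> h.py <<'E'
DY=.003; LEAN=.35; D=.0183
def place(back,up,tilt,dy=0.,phi=LEAN):
    """TCP pose when tablet leans LEAN with sill `back` behind the strip face, `up` above resting"""
    ax,ay=fr(SPSI); R=tabR(SPSI,phi)
    sill=SC-(.0075+back)*ax+dy*ay+Z*(.014*np.sin(LEAN)+up)
    bar=sill+R@(BAR-[-.0625,0,0]) + ay*DY
    T=tool(SPSI,tilt,'x'); return bar+D*T[:,0],T
E
python3 - <<'E'
from h import *; from cell import bot
np.set_printoptions(precision=4,suppress=True)
bot.grab(50); st=bot.read_state(); print(st["grip_width"],st["ft_force"])
p,T=place(.04,.10,.43); print(p)
bot.line_to(p,T,vel=.13)
p,T=place(.025,.03,.43); bot.line_to(p,T,vel=.08); bot.wait(.3)
st=bot.read_state(); print(st["ee_pos"],st["ft_force"],st["ft_torque"],st["clock"],st["q"])
s=bot.snapshot("scene")["frame"];t=bot.snapshot("top")["frame"]
cv2.imwrite("pics/s13.png",s);cv2.imwrite("pics/t13.png",t)
cv2.imwrite("pics/a13.png",cv2.resize(s[130:230,210:310],None,fx=6,fy=6,interpolation=cv2.INTER_LANCZOS4))
cv2.imwrite("pics/b13.png",cv2.resize(t[160:270,315:435],None,fx=5.4,fy=5.4,interpolation=cv2.INTER_LANCZOS4))
E
```

```text
0.010270844242471804 [ 0.2968  0.3334 -5.097 ]
[ 0.4398 -0.2305  0.2443]
[ 0.4547 -0.2279  0.1747] [ 0.1     0.7149 -4.9339] [-0.3195  1.254  -0.0208] 29.9417 [ 0.1057 -0.2095  0.4784  2.1516 -0.2616  0.8798  0.9133]
```

View pics/a13.png

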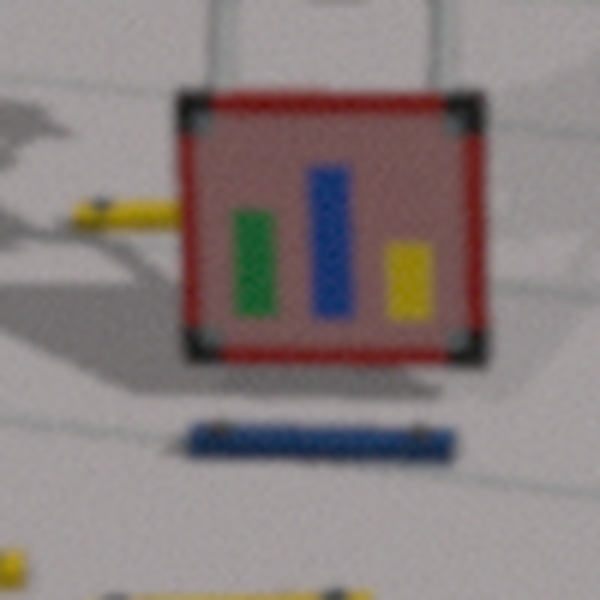

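View pics/b13.png

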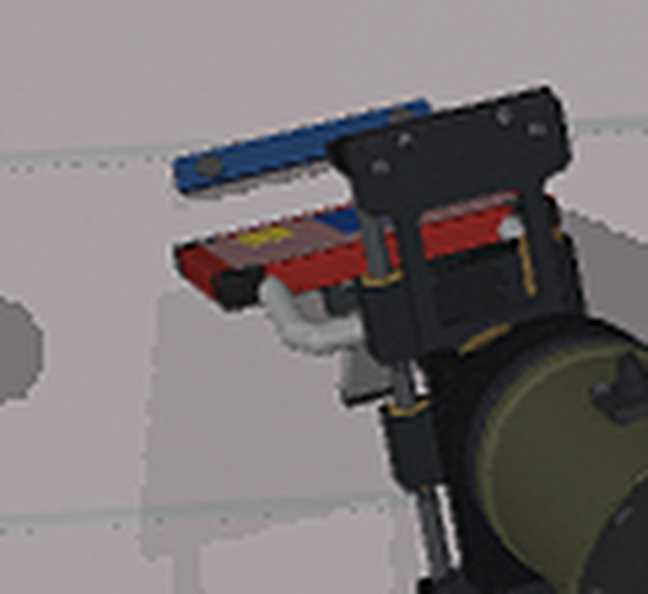

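Run:
```python
from fit import *; from cell import bot
np.set_printoptions(precision=4,suppress=True)
s=bot.snapshot("scene");t=bot.snapshot("top"); st=bot.read_state()
bar=st["ee_pos"]-D*st["orientation"][:,0]
f=lambda c,o,k:np.array(o)+(np.array(c)+.5)/k-.5
o=[(s,f(c,(210,130),6),q) for c,q in [((183,364),(-.0625,-.07,0)),((489,366),(-.0625,.07,0)),((488,92),(.0625,.07,.0)),((178,93),(.0625,-.07,.0))]]
o+=[(t,f(c,(315,160),5.4),q) for c,q in [((176,250),(-.0625,.07,.0)),((225,310),(.0625,.07,.014)),]]
for sel in(o,o[:4],o[4:]):
    x,r=fit(bar,sel,SPSI,.35); print(x);print(r)
# strip check in scene
ax,ay=fr(SPSI)
pts=[SC+a*ax+b*ay+.012*Z for a in(-.0075,.0075) for b in(-.06,.06)]
print("scene",(proj(s,pts)-[210,130]+.5)*6-.5); print("top",(proj(t,pts)-[315,160]+.5)*5.4-.5)
```

```text
[ 0.1811  0.3136 -0.0001 -0.0012  0.0034  0.0003 -0.0053]
[[ 0.2227 -0.6737]
 [ 0.1825 -0.0441]
 [-0.136  -0.2062]
 [-0.5409 -1.0078]
 [-0.3154 -0.1279]
 [ 0.1828  0.6736]]
[ 0.1867  0.3282  0.0005 -0.0008  0.0011  0.0002 -0.0067]
[[ 0.2621 -0.503 ]
 [ 0.2615 -0.0396]
 [-0.0725 -0.2848]
 [-0.4496 -0.9367]]
[ 0.1767  0.3194 -0.0006 -0.0016  0.0012  0.0002  0.0001]
[[-0.1955 -0.2062]
 [ 0.3144  1.0091]]
scene [[192.8474 420.3456]
 [457.9713 424.7633]
 [186.429  438.4729]
 [454.0163 443.0457]]
top [[438.5984 129.2464]
 [182.8278 192.7296]
 [429.278   98.26  ]
 [174.1567 161.4044]]
```

```bash
sed -i 's/^DY=.003/DY=.001/' h.py
python3 - <<'E'
from h import *; from cell import bot
np.set_printoptions(precision=4,suppress=True)
ax,ay=fr(SPSI)
p,T=place(.012,.004,.43); print(bot.line_to(p,T,vel=.05)); bot.wait(.2)
st=bot.read_state(); print(st["ft_force"],st["ft_torque"],st["clock"])
p,T=place(-.008,.004,.43); print(bot.line_to(p,T,vel=.012,threshold=3))
st=bot.read_state(); q=place(0,.004,.43)[0]; d=st["ee_pos"]-q; print("back",-(d@ax),d, st["ft_force"]@ax,st["ft_force"],st["ft_torque"],st["clock"])
s=bot.snapshot("scene")["frame"];t=bot.snapshot("top")["frame"]
cv2.imwrite("pics/s14.png",s);cv2.imwrite("pics/t14.png",t)
a=cv2.resize(s[150:220,220:300],(400,350),interpolation=cv2.INTER_LANCZOS4);b=cv2.resize(t[160:230,335:415],(400,350),interpolation=cv2.INTER_LANCZOS4)
cv2.imwrite("pics/a14.png",np.hstack([a,b]))
E
```

```text
False
[-13.154    8.334   30.6512] [2.0401 0.4179 1.1535] 31.075
True
back 0.005839464771859561 [-0.0057 -0.0011  0.0083] -2.760362229691581 [-3.3439  2.8438  6.5138] [0.3793 0.7383 0.3904] 31.475
```

View pics/a14.png

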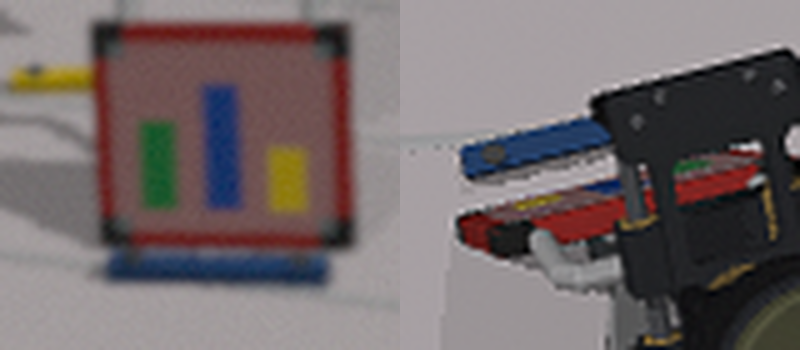

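Run:
```python
from h import *; from cell import bot
np.set_printoptions(precision=4,suppress=True)
st=bot.read_state();print(st["ft_force"],st["ee_pos"],st["grip_width"])
p=st["ee_pos"].copy();p[2]+=.012; bot.line_to(p,st["orientation"],vel=.05); bot.wait(.2)
st=bot.read_state();print(st["ft_force"],st["ft_torque"],st["ee_pos"],place(0,0,.43)[0],st["clock"])
s=bot.snapshot("scene")["frame"];t=bot.snapshot("top")["frame"];w=bot.snapshot("wrist")["frame"]
cv2.imwrite("pics/s15.png",s);cv2.imwrite("pics/t15.png",t);cv2.imwrite("pics/w15.png",w)
cv2.imwrite("pics/a15.png",cv2.resize(s[120:220,210:310],None,fx=6,fy=6,interpolation=cv2.INTER_LANCZOS4))
cv2.imwrite("pics/b15.png",cv2.resize(t[160:260,315:435],None,fx=6,fy=6,interpolation=cv2.INTER_LANCZOS4))
```

```text
[-4.5202  2.7599  5.6626] [ 0.4736 -0.226   0.1566] 0.010640432044797771
[ 0.2073  0.0212 -5.1601] [-0.3669  1.3247  0.0135] [ 0.4733 -0.2259  0.168 ] [ 0.4795 -0.2251  0.1443] 32.2167
```

View pics/a15.png

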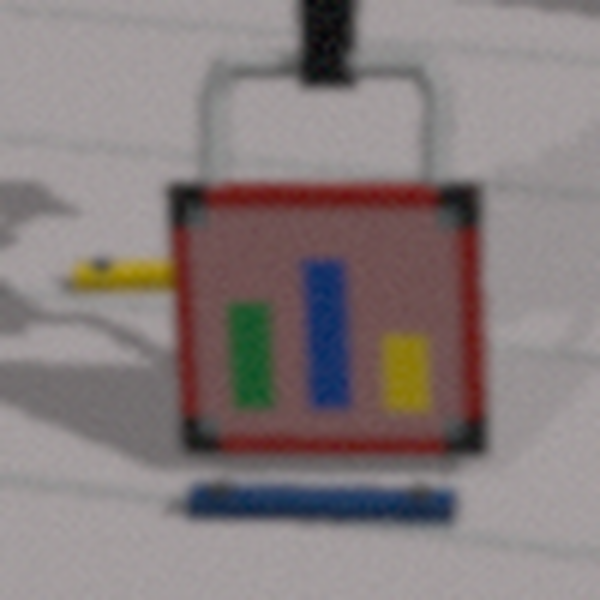

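View pics/b15.png

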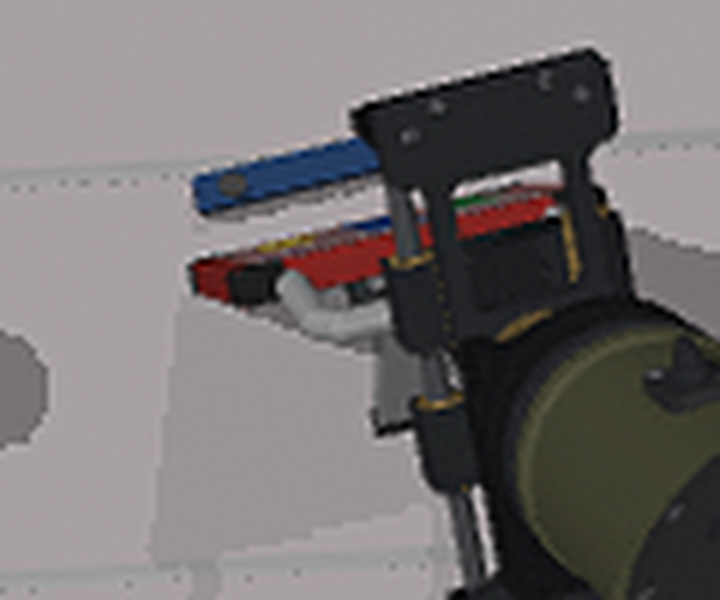

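View pics/w15.png

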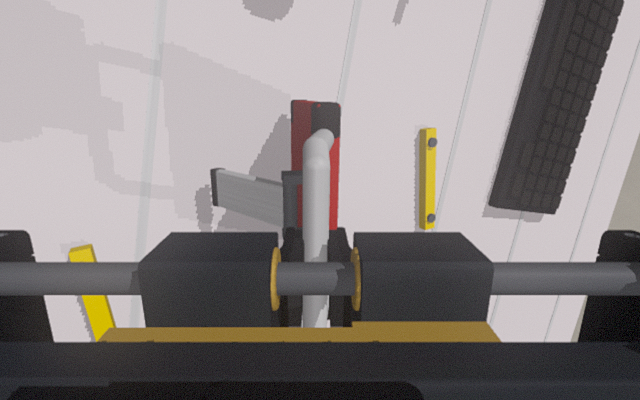

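Run:
```python
from fit import *; from cell import bot
np.set_printoptions(precision=4,suppress=True)
s=bot.snapshot("scene");t=bot.snapshot("top"); st=bot.read_state()
a=st["orientation"][:,0]
f=lambda c,o,k:np.array(o)+(np.array(c)+.5)/k-.5
o=[(s,f(c,(210,120),6),q) for c,q in [((183,453),(-.0625,-.07,0)),((487,453),(-.0625,.07,0)),((482,186),(.0625,.07,.0)),((168,185),(.0625,-.07,.0))]]
o+=[(t,f(c,(315,160),6),q) for c,q in [((192,268),(-.0625,.07,.0)),((237,304),(.0625,.07,.014)),((395,428),(-.033,.0,.082))]]
for Dv in(.005,.008,.011,.014,.018):
    x,r=fit(st["ee_pos"]-Dv*a,o,SPSI,.25); print(Dv,x,abs(r).sum());
    if Dv in(.008,): print(r)
```

```text
0.005 [ 0.1745  0.2291 -0.0007  0.0054 -0.0003 -0.0001  0.0052] 7.694538991935275
0.008 [ 0.1732  0.2348 -0.0007  0.0063  0.0001  0.      0.0024] 7.729945504082281
[[ 0.213   0.0291]
 [ 0.3778  0.922 ]
 [ 0.0091  0.4519]
 [ 0.0488  0.0937]
 [-0.8079 -0.4174]
 [ 0.293   0.6902]
 [ 3.2988  0.0776]]
0.011 [ 0.1733  0.2378 -0.0007  0.0069  0.0008  0.0001  0.0003] 7.700784604769467
0.014 [ 0.1737  0.2372 -0.0009  0.0066  0.0021  0.0003 -0.0014] 8.15192216774301
0.018 [ 0.1735  0.2372 -0.0013  0.0062  0.0038  0.0003 -0.0046] 8.53965561571573
```

```bash
sed -i 's/^DY=.001; LEAN=.35; D=.0183/DY=-.0005; LEAN=.35; D=.011/' h.py
python3 - <<'E'
from h import *; from cell import bot
np.set_printoptions(precision=4,suppress=True)
ax,ay=fr(SPSI); TL=.545
def rep(tag):
    st=bot.read_state(); d=st["ee_pos"]-place(0,0,TL)[0]
    print(tag,"back %.4f up %.4f dy %.4f"%(-(d@ax),d[2],d@ay),"f",st["ft_force"]@ax,st["ft_force"][2],st["ft_torque"],round(st["clock"],2)); return st
p,T=place(.012,.015,TL); bot.line_to(p,T,vel=.05); bot.wait(.2); rep("pre")
p,T=place(.012,-.006,TL); print(bot.line_to(p,T,vel=.015,threshold=3)); st=rep("down")
p=st["ee_pos"]+[0,0,.003]; bot.line_to(p,T,vel=.03); bot.wait(.2); st=rep("up")
print(bot.line_to(st["ee_pos"]+ax*.02,T,vel=.015,threshold=2.5)); rep("fwd")
s=bot.snapshot("scene")["frame"];t=bot.snapshot("top")["frame"]
a=cv2.resize(s[140:220,220:300],(400,400),interpolation=cv2.INTER_LANCZOS4);b=cv2.resize(t[160:240,335:415],(400,400),interpolation=cv2.INTER_LANCZOS4)
cv2.imwrite("pics/a16.png",np.hstack([a,b]))
E
```

```text
pre back 0.0110 up 0.0157 dy -0.0000 f 0.060422947767352755 -5.274823011752688 [-0.3673  1.5235 -0.0024] 32.98
True
down back 0.0125 up 0.0039 dy 0.0005 f -4.5939712861991575 6.430707285043917 [-0.0746  0.8992  0.1447] 33.78
up back 0.0128 up 0.0063 dy 0.0008 f -0.2892669194024088 -5.1037918028241185 [-0.3739  1.4751 -0.0792] 34.33
False
fwd back -0.0071 up 0.0063 dy 0.0008 f 0.21066963928226165 -6.288767512763853 [-0.3565  1.4698 -0.026 ] 35.8
```

View pics/a16.png

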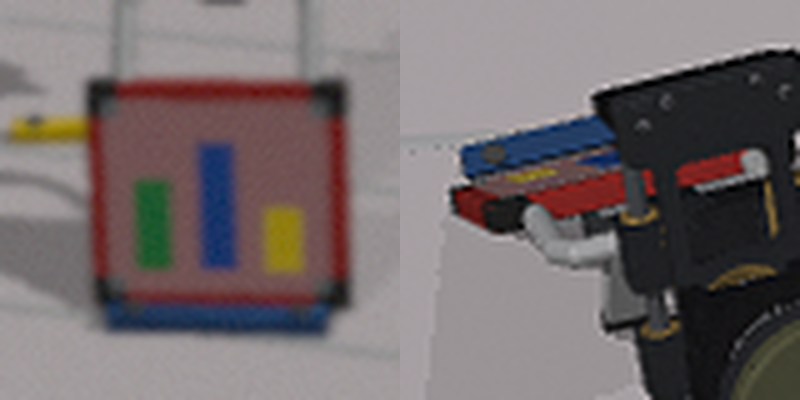

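Run:
```python
from h import *; from cell import bot
np.set_printoptions(precision=4,suppress=True)
ax,ay=fr(SPSI); TL=.545
def rep(tag):
    st=bot.read_state(); d=st["ee_pos"]-place(0,0,TL)[0]
    print(tag,"back %.4f up %.4f dy %.4f"%(-(d@ax),d[2],d@ay),"f",st["ft_force"]@ax,st["ft_force"][2],st["ft_torque"],round(st["clock"],2)); return st
st=bot.read_state();T=st["orientation"]
print(bot.line_to(st["ee_pos"]+ax*.012,T,vel=.012,threshold=2.5)); st=rep("fwd")
print(bot.line_to(st["ee_pos"]-Z*.008,T,vel=.012,threshold=3)); st=rep("down")
s=bot.snapshot("scene")["frame"];t=bot.snapshot("top")["frame"]
a=cv2.resize(s[140:220,220:300],(400,400),interpolation=cv2.INTER_LANCZOS4);b=cv2.resize(t[160:240,335:415],(400,400),interpolation=cv2.INTER_LANCZOS4)
cv2.imwrite("pics/a17.png",np.hstack([a,b]))
```

```text
True
fwd back -0.0129 up 0.0058 dy 0.0011 f -5.508654718269989 7.886478213007349 [-0.118   1.0432  0.1101] 36.52
True
down back -0.0124 up 0.0056 dy 0.0010 f -3.6591119161124968 4.5377086830862 [-0.1316  0.8802  0.101 ] 36.73
```

View pics/a17.png

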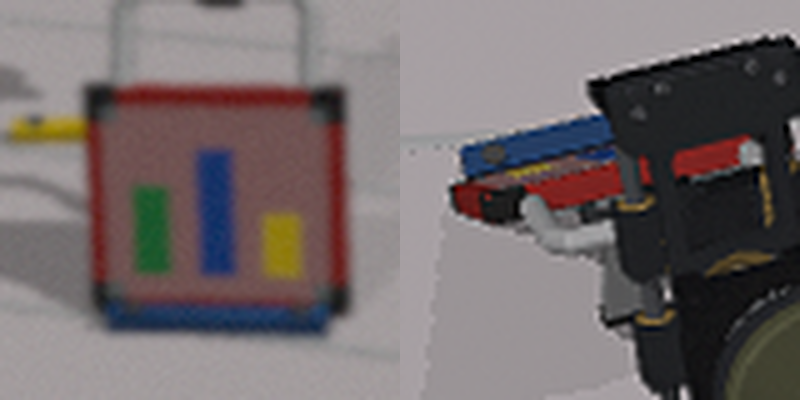

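Run:
```python
from h import *; from cell import bot
np.set_printoptions(precision=4,suppress=True)
ax,ay=fr(SPSI); TL=.545
def rep(tag):
    st=bot.read_state(); d=st["ee_pos"]-place(0,0,TL)[0]
    print(tag,"back %.4f up %.4f dy %.4f"%(-(d@ax),d[2],d@ay),"f",st["ft_force"]@ax,st["ft_force"][2],st["ft_torque"],round(st["clock"],2)); return st
st=bot.read_state();T=st["orientation"]
bot.grab(8); bot.wait(.2); st=rep("soft")
e=st["ee_pos"]; g=place(0,.0005,TL)[0]; n=4
u0=e[2]; b0=-(e-g)@ax
L=.172
for k in range(1,n+1):
    w=k/n; q=e+(g-e)*w; q=q-ay*((q-e)@ay)
    q[2]+= .0012*4*w*(1-w)*.3
    r=bot.line_to(q,T,vel=.015); st=rep(k)
s=bot.snapshot("scene")["frame"];t=bot.snapshot("top")["frame"]
a=cv2.resize(s[140:220,220:300],(400,400),interpolation=cv2.INTER_LANCZOS4);b=cv2.resize(t[160:240,335:415],(400,400),interpolation=cv2.INTER_LANCZOS4)
cv2.imwrite("pics/a18.png",np.hstack([a,b]));cv2.imwrite("pics/w18.png",bot.snapshot("wrist")["frame"])
```

```text
soft back -0.0123 up 0.0053 dy 0.0011 f -1.9329890507245604 6.820923787461063 [-0.1051  0.412   0.1047] 37.24
1 back -0.0092 up 0.0044 dy 0.0010 f -1.3119793531969792 0.24482867723622298 [-0.233  0.636 -0.019] 37.56
2 back -0.0060 up 0.0031 dy 0.0011 f 0.7675343885029401 -1.7590892965238865 [-0.3043  0.6903 -0.0277] 37.92
3 back -0.0029 up 0.0018 dy 0.0011 f -0.799565590047781 -0.9616150222059133 [-0.2008  0.7015 -0.0221] 38.3
4 back -0.0007 up 0.0014 dy 0.0008 f 1.8800566969176893 2.4305924617730135 [-0.0094 -0.0301  0.0466] 38.67
```

View pics/a18.png

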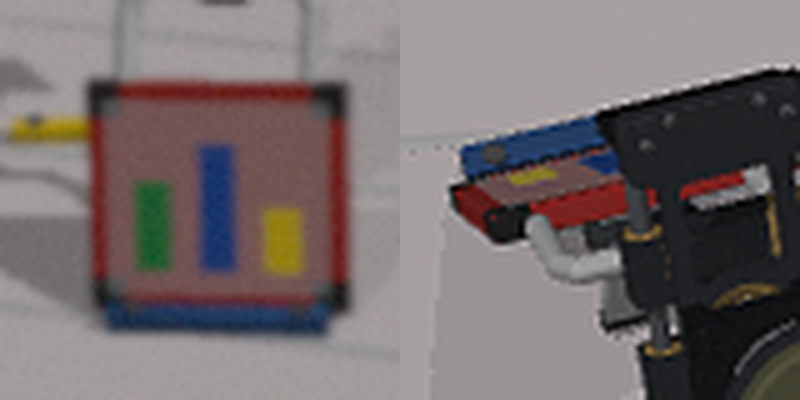

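View pics/w18.png

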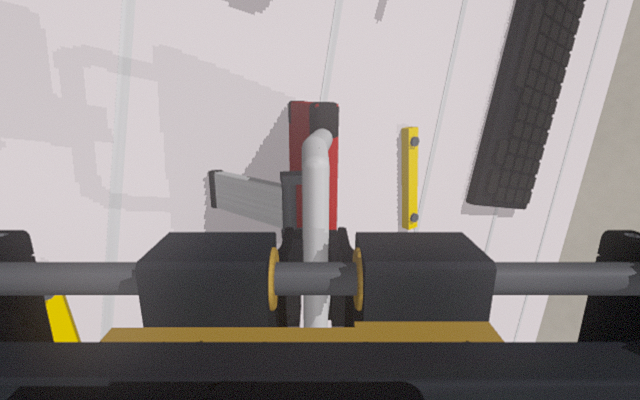

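Run:
```python
from h import *; from cell import bot
np.set_printoptions(precision=4,suppress=True)
ax,ay=fr(SPSI); TL=.545
def rep(tag):
    st=bot.read_state(); d=st["ee_pos"]-place(0,0,TL)[0]
    print(tag,"back %.4f up %.4f dy %.4f"%(-(d@ax),d[2],d@ay),"f",st["ft_force"]@ax,st["ft_force"][2],st["ft_torque"],round(st["clock"],2)); return st
st=rep("0");T=st["orientation"]
bot.grab(50); bot.wait(.1); st=rep("firm"); e=st["ee_pos"]
bot.line_to(e+Z*.0012,T,vel=.02); bot.wait(.2); st=rep("up")
e=st["ee_pos"]; r=bot.line_to(e+ax*.007,T,vel=.01,threshold=3); st=rep(("fwd",r))
```

```text
0 back -0.0006 up 0.0013 dy 0.0008 f 1.836014680398305 4.275431769307523 [-0.0251 -0.2687 -0.0214] 38.83
firm back -0.0006 up 0.0013 dy 0.0007 f 2.0968233129270066 4.4765584836851255 [ 0.1029 -0.5976  0.0217] 39.14
up back 0.0001 up 0.0017 dy 0.0010 f -0.09124061677303895 0.7516426160546652 [-0.116   0.7535  0.0223] 39.6
('fwd', True) back -0.0011 up 0.0021 dy 0.0010 f -2.4420413073149225 3.196732107746028 [-0.1022  0.5643  0.0407] 39.88
```

Run:
```python
from h import *; from cell import bot
np.set_printoptions(precision=4,suppress=True)
ax,ay=fr(SPSI)
st=bot.read_state();T=st["orientation"]
bot.grab(5); bot.wait(.2); st=bot.read_state(); print(st["ft_force"],st["ft_torque"])
bot.line_to(st["ee_pos"]-Z*.0007-ax*.0004,T,vel=.01); bot.wait(.1); st=bot.read_state(); print(st["ft_force"])
bot.open_gripper(); bot.wait(.2); st=bot.read_state(); print(st["ft_force"],st["grip_width"])
bot.line_to(st["ee_pos"]-T[:,0]*.10,T,vel=.08)
bot.goto(np.array([.40,-.05,.35]),tool(0,0,'x'))
s=bot.snapshot("scene")["frame"];t=bot.snapshot("top")["frame"];print(bot.read_state()["clock"])
cv2.imwrite("pics/s19.png",s);cv2.imwrite("pics/t19.png",t)
cv2.imwrite("pics/a19.png",cv2.resize(s[120:220,210:310],None,fx=6,fy=6,interpolation=cv2.INTER_LANCZOS4))
cv2.imwrite("pics/b19.png",cv2.resize(t[160:260,315:435],None,fx=6,fy=6,interpolation=cv2.INTER_LANCZOS4))
```

```text
[-2.6799 -0.7429  4.6512] [-0.1775  0.5677 -0.0152]
[-3.0754  0.2851  6.4472]
[ 0.4055 -0.4668 -0.1131] 0.08701221812426246
44.65
```

View pics/a19.png

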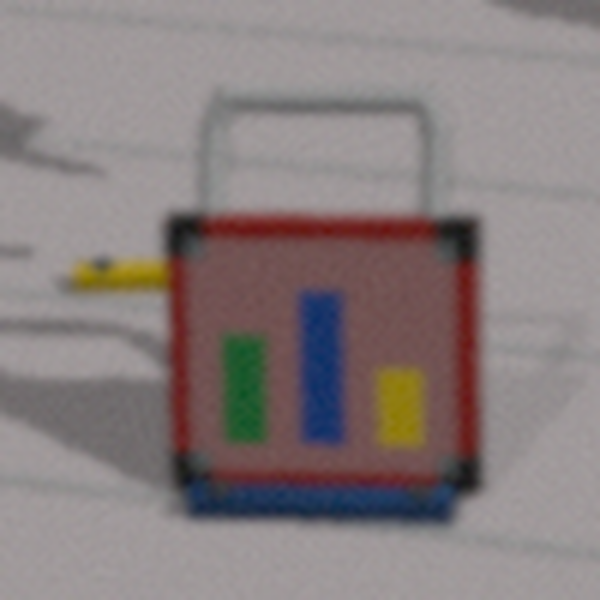

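View pics/b19.png

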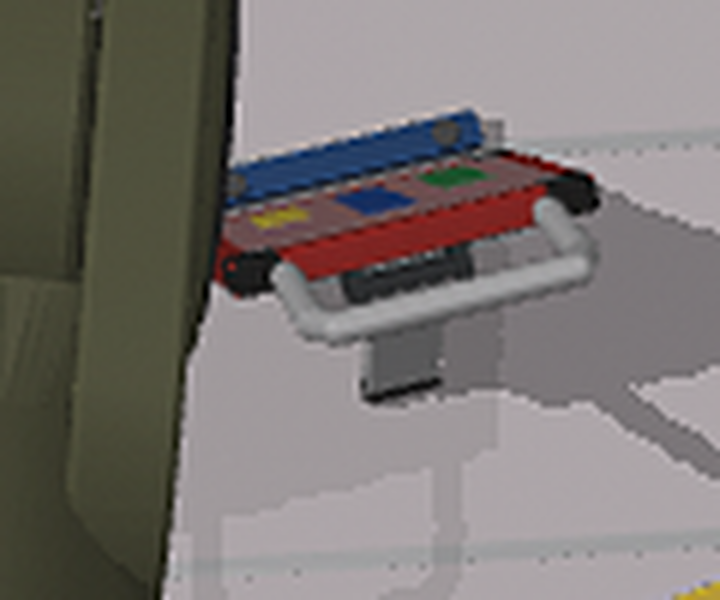

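Run:
```python
from h import *; from cell import bot
bot.goto(np.array([.40,.25,.35]),tool(0.3,0,'x'))
s=bot.snapshot("scene");t=bot.snapshot("top");print(bot.read_state()["clock"])
cv2.imwrite("pics/s20.png",s["frame"]);cv2.imwrite("pics/t20.png",t["frame"])
cv2.imwrite("pics/a20.png",cv2.resize(s["frame"][145:215,230:300],None,fx=8,fy=8,interpolation=cv2.INTER_LANCZOS4))
cv2.imwrite("pics/b20.png",cv2.resize(t["frame"][170:230,335:425],None,fx=8,fy=8,interpolation=cv2.INTER_LANCZOS4))
```

```text
45.9
```

View pics/b20.png

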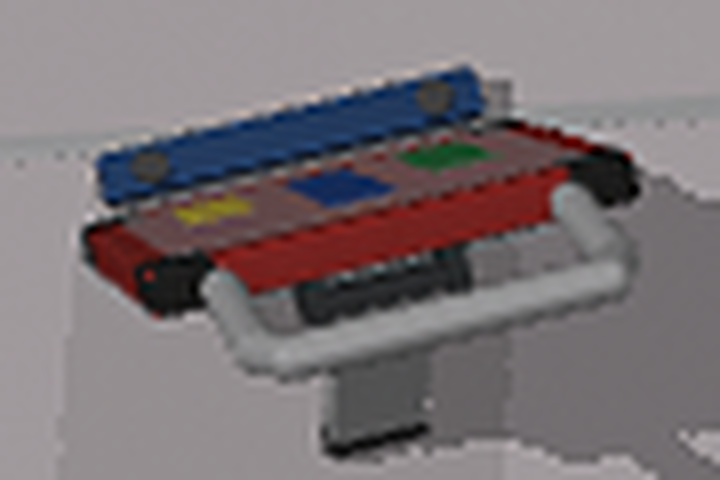

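View pics/a20.png

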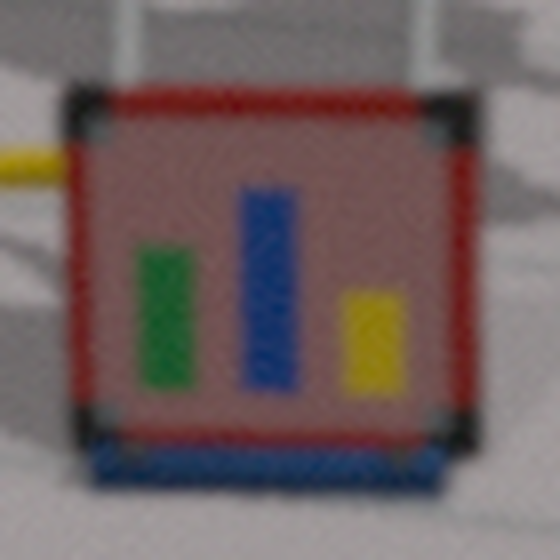

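View pics/t20.png

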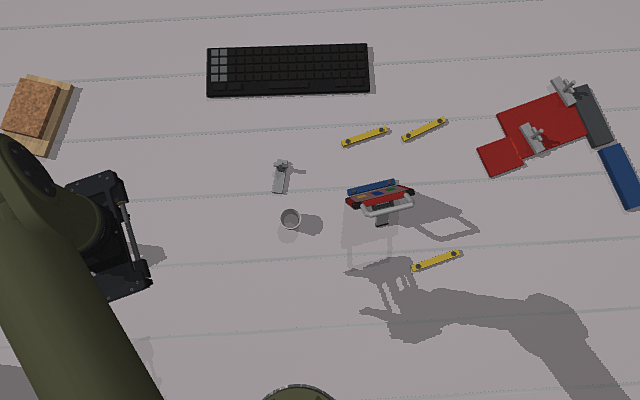

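Run:
```python
from h import *; from cell import bot
from scipy.optimize import least_squares
np.set_printoptions(precision=4,suppress=True)
s=bot.snapshot("scene");t=bot.snapshot("top")
f=lambda c,o,k:np.array(o)+(np.array(c)+.5)/k-.5
S=[(s,f(c,(230,145),8),q) for c,q in [((72,447),(-.0625,-.07,0)),((480,452),(-.0625,.07,0)),((480,88),(.0625,.07,.0)),((65,88),(.0625,-.07,.0))]]
T=[(t,f(c,(335,170),8),q) for c,q in [((84,232),(-.0625,.07,.0)),((152,314),(.0625,.07,.014)),((638,190),(.0625,-.07,.014)),((262,358),(.1125,.0485,.024)),((625,275),(.1125,-.0485,.024))]]
ST=[(s,f(c,(230,145),8),q) for c,q in [((90,490),(.0075,-.06,.0)),((447,492),(.0075,.06,.0))]]
TT=[(t,f(c,(335,170),8),q) for c,q in [((105,203),(-.0075,.06,.012)),((100,157),(.0075,.06,.012)),((472,68),(.0075,-.06,.012)),((486,108),(-.0075,-.06,.012))]]
ax,ay=fr(SPSI)
def ft(obs,strip,free):
    def res(v):
        psi=SPSI+v[2]
        if strip: R=np.c_[fr(psi)[0],fr(psi)[1],Z]; o=SC+v[0]*ax+v[1]*ay; q0=np.zeros(3)
        else: R=tabR(psi,LEAN+v[3]); o=SC+(v[0]-.0075)*ax+v[1]*ay; q0=np.array([-.0625,0,.014]); o=o+R@(q0-[-.0625,0,0]); o[2]=0
        r=[proj(c,[o+R@(np.array(q)-q0)])[0]-p for c,p,q in obs]
        return np.r_[np.ravel(r),v[2]/.05,v[3]/.1]
    k=least_squares(res,np.zeros(4),loss='soft_l1'); return k.x,np.abs(k.fun).max()
print("tab scene",ft(S,0,0));print("tab top",ft(T,0,0));print("tab both",ft(S+T,0,0))
print("strip scene",ft(ST,1,0));print("strip top",ft(TT,1,0));print("strip both",ft(ST+TT,1,0))
```

```text
tab scene (array([-0.0062, -0.0003, -0.0011, -0.0053]), np.float64(0.672084621696655))
tab top (array([-0.0036,  0.0008, -0.0072, -0.0315]), np.float64(1.1068410141223808))
tab both (array([-0.005 ,  0.0004, -0.0132, -0.0388]), np.float64(1.4769099076636678))
strip scene (array([-0.0042, -0.0012,  0.0105,  0.    ]), np.float64(0.21090651319455064))
strip top (array([ 0.0008,  0.0008, -0.0034,  0.    ]), np.float64(0.6433204979794027))
strip both (array([ 0.0004,  0.0004, -0.0025,  0.    ]), np.float64(1.2440906841503363))
```

Run:
```python
from h import *; from cell import bot
np.set_printoptions(precision=1,suppress=True)
s=bot.snapshot("scene");t=bot.snapshot("top");ax,ay=fr(SPSI)
names=["sill+70","sill-70","top+70z0","top-70z0","top+70z14","top-70z14","bar+48","bar-48","strip back+60","strip back-60"]
for gap in(0,.003,.006):
    R=tabR(SPSI,LEAN); sill=SC-(.0075+gap)*ax+Z*.0048
    P=[sill+R@(np.array(q)+[.0625,0,0]) for q in [(-.0625,.07,0),(-.0625,-.07,0),(.0625,.07,0),(.0625,-.07,0),(.0625,.07,.014),(.0625,-.07,.014),(.1125,.048,.024),(.1125,-.048,.024)]]+[SC-.0075*ax+.06*ay+.012*Z,SC-.0075*ax-.06*ay+.012*Z]
    a=(proj(t,P)-[335,170]+.5)*8-.5; b=(proj(s,P)-[230,145]+.5)*8-.5
    print(gap)
    for n,u,v in zip(names,a,b):print("  ",n,u,v)
    for im,pp,fn in((t,a,"T"),(s,b,"S")):
        o=(335,170) if fn=="T" else(230,145); wdt=90 if fn=="T" else 70; h=60 if fn=="T" else 70
        c=cv2.resize(im["frame"][o[1]:o[1]+h,o[0]:o[0]+wdt],None,fx=8,fy=8,interpolation=cv2.INTER_CUBIC)
        for p in pp: cv2.drawMarker(c,tuple(int(x) for x in p),(0,255,0),0,12)
        cv2.imwrite(f"pics/m{fn}{int(gap*1000)}.png",c)
```

```text
0
   sill+70 [ 77.9 219. ] [481.5 465.1]
   sill-70 [517.5 109.9] [ 70.2 458.1]
   top+70z0 [143.7 270.1] [478.   95.4]
   top-70z0 [633.1 148.2] [59.1 91. ]
   top+70z14 [155.  319.2] [483.1  89.8]
   top-70z14 [643.4 197.1] [68.3 85.4]
   bar+48 [275.4 361.8] [419.8 -63.9]
   bar-48 [625.7 273.8] [135.3 -66.1]
   strip back+60 [111.1 205.8] [450.8 446.5]
   strip back-60 [490.  111.7] [ 97.3 440.6]
0.003
   sill+70 [ 80.5 228.3] [482.5 460.2]
   sill-70 [520.2 119. ] [ 72.  453.3]
   top+70z0 [146.6 280.5] [479.   91.1]
   top-70z0 [636.2 158.4] [60.9 86.8]
   top+70z14 [157.9 329.6] [484.1  85.6]
   top-70z14 [646.6 207.4] [70.1 81.3]
   bar+48 [278.5 372.6] [420.9 -67.8]
   bar-48 [629.  284.6] [136.9 -70. ]
   strip back+60 [111.1 205.8] [450.8 446.5]
   strip back-60 [490.  111.7] [ 97.3 440.6]
0.006
   sill+70 [ 83.  237.5] [483.5 455.4]
   sill-70 [523.  128.2] [ 73.7 448.5]
   top+70z0 [149.5 290.9] [480.   86.9]
   top-70z0 [639.4 168.6] [62.6 82.6]
   top+70z14 [160.8 340. ] [485.1  81.4]
   top-70z14 [649.7 217.6] [71.8 77.2]
   bar+48 [281.6 383.5] [422.  -71.7]
   bar-48 [632.3 295.4] [138.5 -73.9]
   strip back+60 [111.1 205.8] [450.8 446.5]
   strip back-60 [490.  111.7] [ 97.3 440.6]
```

View pics/mT0.png

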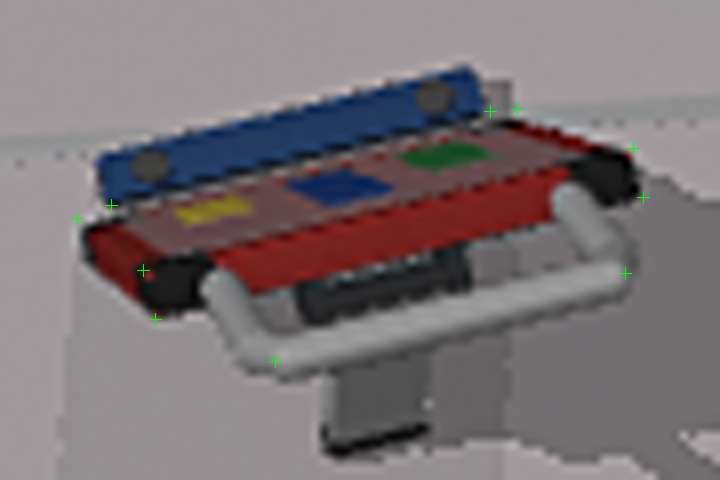

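View pics/mT3.png

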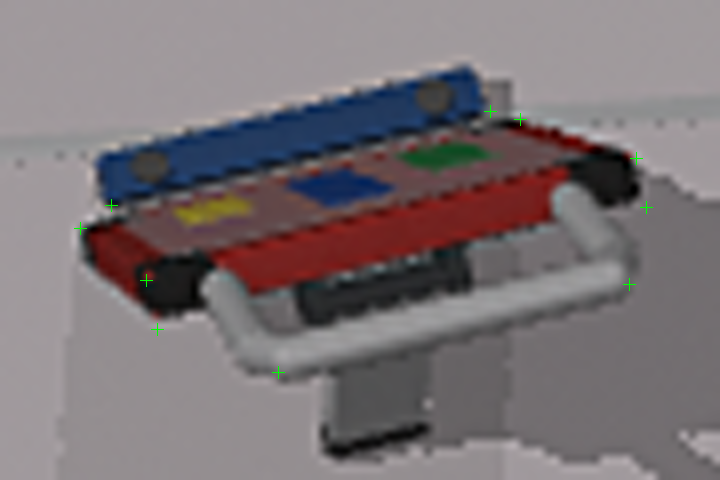

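View pics/mS0.png

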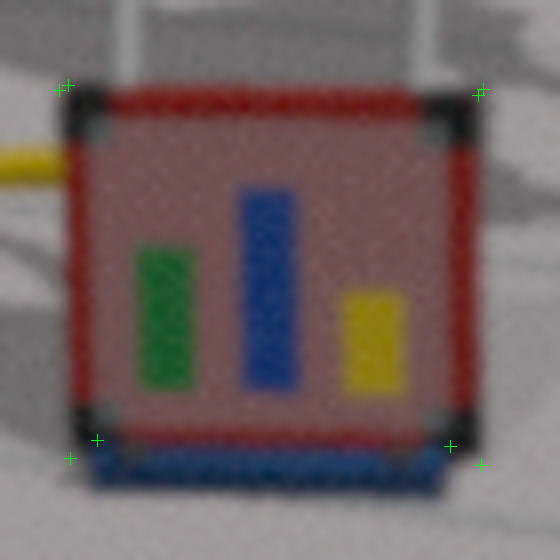

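Run:
```python
from h import *; from cell import bot
np.set_printoptions(precision=3,suppress=True)
w=bot.snapshot("wrist"); st=bot.read_state()
R=cv2.Rodrigues(w["rvec"])[0]; c=-R.T@w["tvec"]; print("cam in tool",st["orientation"].T@(c-st["ee_pos"]))
ax,ay=fr(SPSI)
face=SC-.0075*ax
for tl in(.8,.9,1.0,1.1):
  for sg in(1,-1):
    T=tool(SPSI,tl,'y',sg); p=face-.03*ax+Z*.014
    print(tl,sg,"z_tool",T[:,2],bot.ik(p,T),bot.ik(p-T[:,0]*.12,T))
```

```text
cam in tool [-0.162 -0.    -0.072]
0.8 1 z_tool [0.685 0.129 0.717] [ 0.968  0.232 -0.256  2.353 -1.544  0.55  -2.412] [ 2.219 -0.086 -1.237  2.385 -1.228  0.861 -2.662]
0.8 -1 z_tool [-0.685 -0.129 -0.717] [ 1.499  0.327 -0.808  2.337 -1.399  0.403  0.674] [ 0.73  -0.073  0.193  2.424 -1.159  0.761  0.415]
0.9 1 z_tool [0.611 0.115 0.783] [ 1.878  0.622 -1.157  2.36  -1.385  0.227 -2.259] None
0.9 -1 z_tool [-0.611 -0.115 -0.783] [ 1.878  0.622 -1.157  2.36  -1.385  0.227  0.882] None
1.0 1 z_tool [0.531 0.1   0.841] [-0.182  0.68   1.064  2.439  4.248  1.342 -2.188] None
1.0 -1 z_tool [-0.531 -0.1   -0.841] [-0.182  0.68   1.064  2.439  4.248  1.342  0.953] None
1.1 1 z_tool [0.446 0.084 0.891] [-0.159  0.867  1.058  2.447  4.096  1.591 -2.15 ] None
1.1 -1 z_tool [-0.446 -0.084 -0.891] [-0.159  0.867  1.058  2.447  4.096  1.591  0.991] None
```

```bash
cat > rg.py <<'E'
from h import *; from cell import bot
np.set_printoptions(precision=4,suppress=True)
ax,ay=fr(SPSI); TL=.545
def rep(tag):
    st=bot.read_state(); d=st["ee_pos"]-place(0,0,TL)[0]
    print(tag,"back %.4f up %.4f dy %.4f"%(-(d@ax),d[2],d@ay),"f",round(st["ft_force"]@ax,2),st["ft_force"][2].round(2),round(st["grip_width"],4),round(st["clock"],2)); return st
E
python3 - <<'E'
from rg import *
p,T=place(-.0007,.0014,TL,dy=.001); p=p+.007*T[:,0]
bot.goto(p-T[:,0]*.10,T); rep("app")
r=bot.line_to(p,T,vel=.08,threshold=5); rep(("in",r))
if not r:
    bot.grab(50); st=rep("grab")
    for k in range(6):
        st=bot.read_state()
        bot.line_to(st["ee_pos"]+Z*.001,T,vel=.02); bot.wait(.15); st=rep("up")
        if st["ft_force"][2]<-4.3: break
    r=bot.line_to(st["ee_pos"]+ax*.010,T,vel=.012,threshold=2.5); rep(("fwd",r))
s=bot.snapshot("scene")["frame"];t=bot.snapshot("top")["frame"]
a=cv2.resize(s[140:220,220:300],(400,400),interpolation=cv2.INTER_LANCZOS4);b=cv2.resize(t[160:240,335:415],(400,400),interpolation=cv2.INTER_LANCZOS4)
cv2.imwrite("pics/a21.png",np.hstack([a,b]))
E
```

```text
app back 0.0467 up 0.0813 dy 0.0016 f -0.95 -0.62 0.0868 47.98
('in', False) back -0.0044 up -0.0040 dy 0.0006 f 0.48 0.27 0.0871 49.38
grab back -0.0042 up -0.0047 dy 0.0010 f -0.59 -0.36 0.0104 50.59
up back -0.0039 up -0.0043 dy 0.0014 f 1.06 -4.45 0.0108 50.99
('fwd', True) back -0.0047 up -0.0042 dy 0.0014 f -2.43 5.08 0.0106 51.29
```

View pics/a21.png

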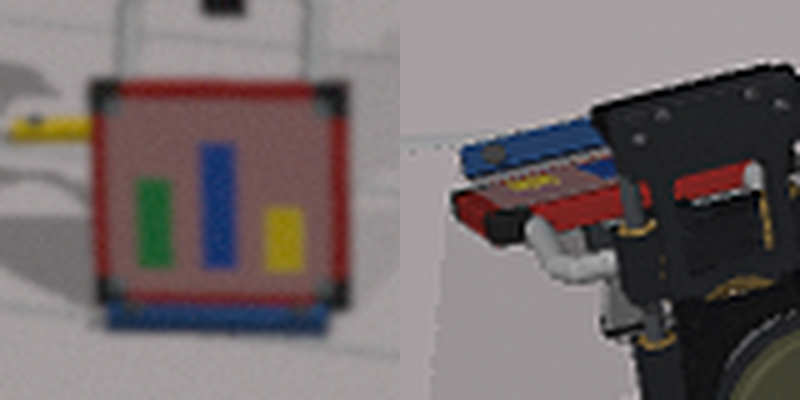

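Run:
```python
from rg import *
st=bot.read_state();T=st["orientation"]
bot.line_to(st["ee_pos"]+Z*.004-ax*.001,T,vel=.02); bot.wait(.15); st=rep("up")
r=bot.line_to(st["ee_pos"]+ax*.012,T,vel=.012,threshold=2.5); st=rep(("fwd",r))
s=bot.snapshot("scene")["frame"];t=bot.snapshot("top")["frame"]
a=cv2.resize(s[140:220,220:300],(400,400),interpolation=cv2.INTER_LANCZOS4);b=cv2.resize(t[160:240,335:415],(400,400),interpolation=cv2.INTER_LANCZOS4)
cv2.imwrite("pics/a22.png",np.hstack([a,b]))
```

```text
up back -0.0031 up -0.0010 dy 0.0017 f -0.36 -4.74 0.0107 51.99
('fwd', False) back -0.0150 up -0.0010 dy 0.0017 f -0.03 -5.48 0.0103 53.12
```

View pics/a22.png

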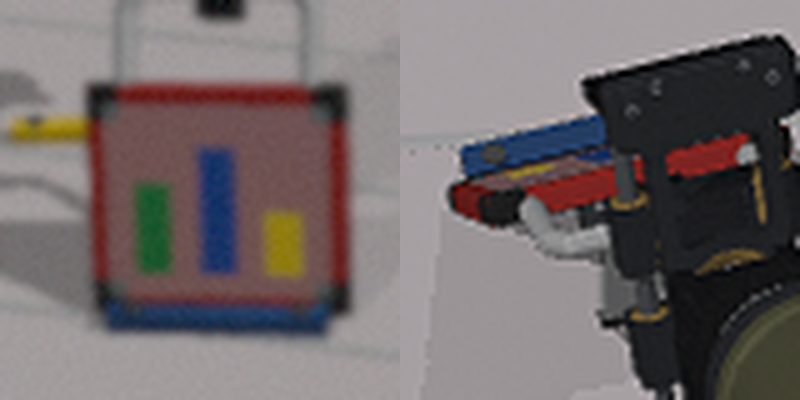

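Run:
```python
from rg import *
st=rep("now");T=st["orientation"]
r=bot.line_to(st["ee_pos"]+ax*.010,T,vel=.012,threshold=2.2); st=rep(("fwd",r))
r2=bot.line_to(st["ee_pos"]-Z*.006,T,vel=.012,threshold=3) if st["ft_force"][2]<-2.5 else None; st=rep(("down",r2))
s=bot.snapshot("scene")["frame"];t=bot.snapshot("top")["frame"]
a=cv2.resize(s[140:220,220:300],(400,400),interpolation=cv2.INTER_LANCZOS4);b=cv2.resize(t[160:240,335:415],(400,400),interpolation=cv2.INTER_LANCZOS4)
cv2.imwrite("pics/a23.png",np.hstack([a,b]))
```

```text
now back -0.0150 up -0.0010 dy 0.0017 f -0.54 -6.04 0.0108 53.22
('fwd', True) back -0.0163 up -0.0014 dy 0.0019 f -4.95 7.63 0.0103 53.58
('down', None) back -0.0163 up -0.0014 dy 0.0019 f -4.95 7.63 0.0103 53.58
```

View pics/a23.png

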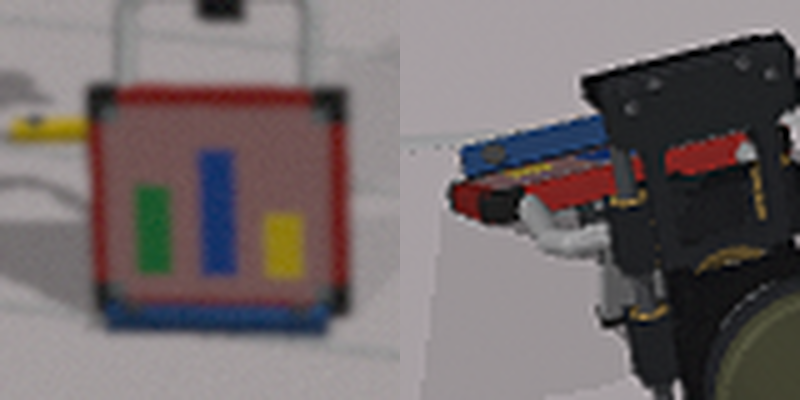

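Run:
```python
from rg import *
st=rep("now");T=st["orientation"]
bot.line_to(st["ee_pos"]+Z*.003,T,vel=.03); bot.wait(.1); st=rep("up")
r=bot.line_to(st["ee_pos"]+ax*.008,T,vel=.012,threshold=2.2); st=rep(("fwd",r))
r2=bot.line_to(st["ee_pos"]-Z*.006,T,vel=.012,threshold=3) if st["ft_force"][2]<-1.5 else None; st=rep(("down",r2))
s=bot.snapshot("scene")["frame"];t=bot.snapshot("top")["frame"]
a=cv2.resize(s[140:220,220:300],(400,400),interpolation=cv2.INTER_LANCZOS4);b=cv2.resize(t[160:240,335:415],(400,400),interpolation=cv2.INTER_LANCZOS4)
cv2.imwrite("pics/a24.png",np.hstack([a,b]))
```

```text
now back -0.0159 up -0.0015 dy 0.0018 f -5.03 7.16 0.0106 53.68
up back -0.0155 up 0.0006 dy 0.0024 f 1.15 -5.29 0.0104 54.14
('fwd', True) back -0.0211 up 0.0004 dy 0.0024 f -3.88 7.39 0.0104 54.65
('down', None) back -0.0211 up 0.0004 dy 0.0024 f -3.88 7.39 0.0104 54.65
```

View pics/a24.png

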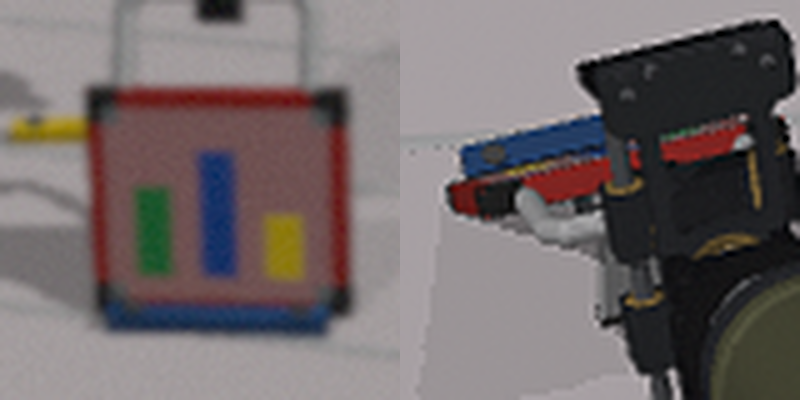

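Run:
```python
from rg import *
st=rep("now");T=st["orientation"]
bot.grab(3); bot.wait(.15); st=rep("soft"); e=st["ee_pos"].copy(); ph0=.27
B=lambda p:(.175*np.sin(p)+.010*np.cos(p),.175*np.cos(p)-.010*np.sin(p))
b0,h0=B(ph0)
for p in(.29,.31,.33,.346):
    b,h=B(p); q=e-ax*(b-b0)+Z*(h-h0); bot.line_to(q,T,vel=.02); st=rep(p)
s=bot.snapshot("scene")["frame"];t=bot.snapshot("top")["frame"]
a=cv2.resize(s[140:220,220:300],(400,400),interpolation=cv2.INTER_LANCZOS4);b=cv2.resize(t[160:240,335:415],(400,400),interpolation=cv2.INTER_LANCZOS4)
cv2.imwrite("pics/a25.png",np.hstack([a,b]))
```

```text
now back -0.0207 up 0.0003 dy 0.0023 f -4.37 7.14 0.0108 54.75
soft back -0.0194 up -0.0022 dy 0.0033 f -2.07 3.37 0.012 55.12
0.29 back -0.0157 up -0.0037 dy 0.0034 f -0.63 1.56 0.012 55.42
0.31 back -0.0125 up -0.0050 dy 0.0036 f -1.03 0.5 0.012 55.75
0.33 back -0.0093 up -0.0063 dy 0.0038 f 0.17 -0.91 0.0118 56.08
0.346 back -0.0071 up -0.0070 dy 0.0038 f 1.46 -2.1 0.0117 56.37
```

View pics/a25.png

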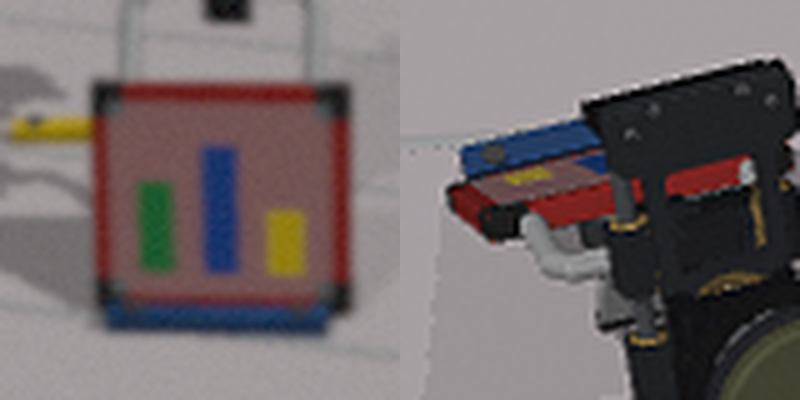

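Run:
```python
from rg import *
bot.open_gripper(); st=rep("open"); T=st["orientation"]
bot.line_to(st["ee_pos"]-T[:,0]*.11,T,vel=.10)
bot.goto(np.array([.40,.25,.35]),tool(0.3,0,'x'))
s=bot.snapshot("scene");t=bot.snapshot("top");print(bot.read_state()["clock"])
cv2.imwrite("pics/a26.png",cv2.resize(s["frame"][145:215,230:300],None,fx=8,fy=8,interpolation=cv2.INTER_LANCZOS4))
cv2.imwrite("pics/b26.png",cv2.resize(t["frame"][170:230,335:425],None,fx=8,fy=8,interpolation=cv2.INTER_LANCZOS4))
```

```text
open back -0.0070 up -0.0069 dy 0.0034 f 0.25 0.64 0.087 57.84
61.0
```

View pics/a26.png

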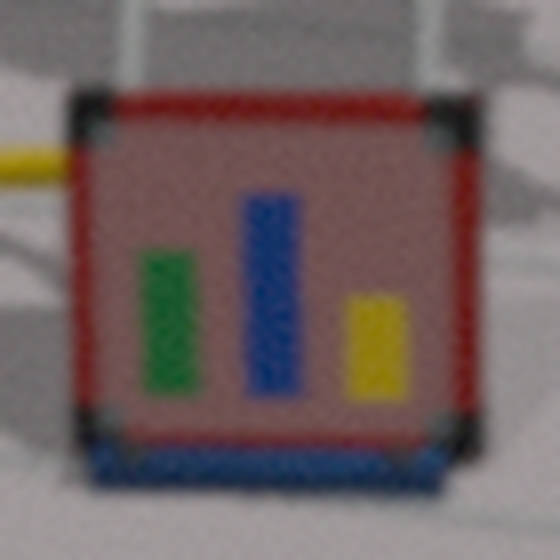

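View pics/b26.png

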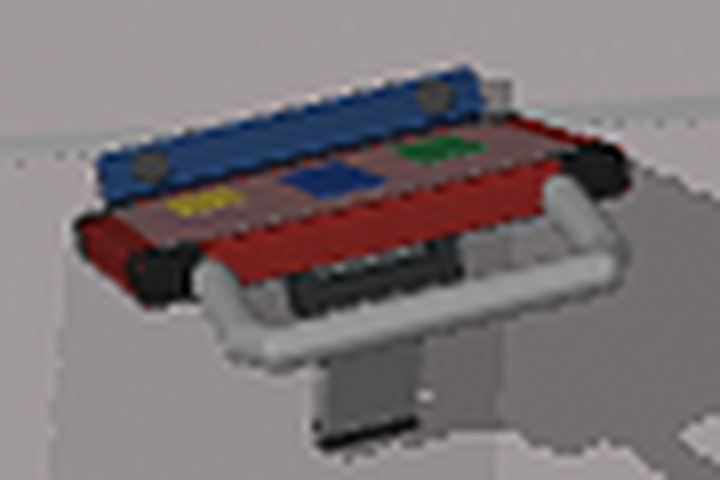

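Run:
```python
from cell import bot
print(bot.finish_job())
```

```text
the job is handed in; nothing more can be done
None
```

The tablet stands propped on its kickstand behind the blue strip, screen facing away from the robot, and I handed the job in at about 61 s of the 72 s allowed.

**What I did**
- While the tablet lay face down, I pinched the kickstand and swung it open to its stop. I went slightly past, until the force levelled off, and the top picture matched the 0.70 rad position.
- I then lifted the tablet by its handle, let it swing upright, carried it over the clamp and cup, lowered it onto the bed, leaned it back onto the kickstand and let go.

**What went wrong on the way**
- **Hard first contact:** the first lowering met the bed early, with about 30 N on the wrist, because the tablet hung lower in the fingers than I had assumed. This was below the limits.
- **Gap after the first release:** the cameras put the lower edge about 2 to 4 mm short of the strip. I took hold of the handle again, pushed forward until the edge stopped advancing, leaned the tablet back and released it again.

**Last checks**
- **Standing:** the tablet was standing free, with the gripper well clear.
- **Snug and centred:** no gap to the strip was visible. It overhung the strip about equally at both ends in the top view. The scene view suggested it might be 1 to 2 mm off to the robot's left.
- **Square:** it was square within about 0.01 rad, measured before the regrasp and only judged by eye afterwards.
- **Lean:** before the regrasp, the top-camera fit gave about 0.03 rad less lean than 0.35, while the scene camera agreed with 0.35. I took that as image noise and did not refit after the second placing.
- **Clamp and cup:** both were at their original spots in the last full top picture, taken before the regrasp. The arm did not go near them after that.

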